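# Load the shock-shaft indexing table

### The arm

A 6-joint arm with a two-finger parallel gripper is mounted at the origin on the work surface. World frame = base frame: x ahead of the robot, y to its left, z up, the work surface at z = 0. Lengths are in m, angles in rad, forces in N, time in s.
With the tool pointing down it reaches from about 0.35 to 0.975 m from the base axis. Payload 4.9 kg.
Tool frame: the origin (TCP) lies at the very end of the fingers, on their centre line; the grasp point (between the pads) lies 19 mm behind it; z points along the fingers, y is the line along which they close (so a half turn about z gives the same grasp; the last joint's range is limited). The gripper opens to 85 mm and grips with 20 to 120 N. Pads are 22 mm wide; open, the fingers measure 114 mm over their backs; the gripper's body (76 mm by 85 mm) begins 54 mm behind the grasp point. The pads swing forward as they close: fully open they stand 13 mm farther back than shut.
Start: joints at [1.039, 0.053, 1.613, -0, 1.476, -0.119], TCP at [0.251, 0.572, 0.231] pointing down, gripper open.
Joint ranges: [-3.01, 3.01], [-1.01, 2.22], [0.06, 2.58], [-1.02, 4.17], [0.09, 2.62], [-3.14, 3.14]. Speed limits (rad/s): [2.57, 2.57, 3.14, 3.14, 3.14, 3.14].

### API

Orientations are given as a unit quaternion [w, x, y, z].
In Python, from plant import manip gives the robot as it stands.
- The arm moves only by the tool move_arm, never from a script. Its argument "plan" is a list that holds one entry, the list of rows, each a list of 7 numbers: the shift along the tool's x, y, z as a fraction of full scale, then the turn, a rotation vector about the tool's x, y, z as a fraction of full scale, then the closure, from 0 (fully open) to 1 (shut). In form: [[[dx, dy, dz, wx, wy, wz, fingers], ...]]. A call has exactly 10 rows; each row shifts and turns the commanded pose from where the row before left it, along the tool's axes as they then stand; what a row does not reach is not made up. Full scale, the value 1, is 0.12 m for a shift and 0.15 rad for a turn. A row lasts 1/8 s, in which the tool goes at most 62.5 mm and 10.7 degrees, less where a joint would pass 70% of its speed; a pose out of reach is approached as far as the arm can. A call with a number of a shift or a turn outside -1 to 1 is refused whole. A call with a gripper value outside its range is refused whole. The fingers move at their own pace and stop on an object; the grip force is fixed at half the most. Time passes only in rows, so rows that do not move let the fingers close, or fill a call up. It gives the time, the measured TCP pose, the force, the opening and the grip force at its end, in the units of the state.
- manip.state(): the state, without advancing time (a new reading comes with each control period).
- manip.grab_frame(name): name is "scene" or "top" or "wrist"; returns a dict with "pixels" (384x512x3 uint8, blue, green, red), "depth" (384x512 float32, m along the optical axis (not along the pixel's ray), 0 where there is no reading), "vfov" (degrees; the focal length in pixels is half the picture's height over the tangent of half this angle, whatever the lens; pixels are square), "cx", "cy" (the principal point, pixels), "view" (4x4, takes a point from world to camera coordinates). Camera axes: x right, y down, z forward; pixel columns grow to the right and rows downward; lengths in m; the calibration is good to about 2 mm. A picture is of the moment at which its call begins.
- manip.job_done(): hands the job in; it is judged then, once.
The state is a dict: "time": time; "joint_pos": joint angles; "joint_vel": joint speeds; "joint_efforts": joint torques, N m; "tool_pos": TCP position; "tool_rot": TCP orientation; "contact_force": force on the tool from outside, world axes, zero at the start; "ft_torque": the same for the moment, N m; "gripper_width": opening from 0.0 (shut) to 1.0 (fully open); "grasp_force": force on a finger pad.
Only numpy, scipy, OpenCV 4.12 (cv2) and the standard library are available. Lean on these libraries where they do the work, as an engineer would, in place of code of your own. Each camera call takes 0.05 s, during which the arm holds its last target. There are 200 camera calls.

### The job

Before turning the table, set its drive selector to the centre off position and leave it off. Then lay each shock shaft that is on the mat into the cradles of the station of its own colour, loading a station only while it stands clicked in at the loading bay (the robot's side, by the green block), and index the table by hand from station to station by its posts. Finish with the white station clicked in at the loading bay and leave the bottle and the grease jar where they stand.

Things in the scene. Friction and masses are not known exactly. Their poses are not given: they have to be found in the camera images.
- gold_c (a point): centre of the gold shock shaft (may be absent): a gold barrel 32 mm across and 104 mm long with a 36 mm square, 18 mm long end block on each end (140 mm overall, 240 to 390 g); x runs along its length. Lying on the mat or bench its centre is 18 mm above what it lies on; its barrel is the place to grip. It may start in any of the four places on the mat
- red_c (a point): centre of the red shock shaft (may be absent): a red barrel 32 mm across and 104 mm long with a 36 mm square, 18 mm long end block on each end (140 mm overall, 240 to 390 g); x runs along its length. Lying on the mat or bench its centre is 18 mm above what it lies on; its barrel is the place to grip. It may start in any of the four places on the mat
- white_c (a point): centre of the white shock shaft (may be absent): a white barrel 32 mm across and 104 mm long with a 36 mm square, 18 mm long end block on each end (140 mm overall, 240 to 390 g); x runs along its length. Lying on the mat or bench its centre is 18 mm above what it lies on; its barrel is the place to grip. It may start in any of the four places on the mat
- blue_c (a point): centre of the blue shock shaft (may be absent): a blue barrel 32 mm across and 104 mm long with a 36 mm square, 18 mm long end block on each end (140 mm overall, 240 to 390 g); x runs along its length. Lying on the mat or bench its centre is 18 mm above what it lies on; its barrel is the place to grip. It may start in any of the four places on the mat
- gold: the gold shaft itself; origin on its underside, 18 mm below gold_c when it lies flat
- red: the red shaft itself; origin on its underside, 18 mm below red_c when it lies flat
- white: the white shaft itself; origin on its underside, 18 mm below white_c when it lies flat
- blue: the blue shaft itself; origin on its underside, 18 mm below blue_c when it lies flat
- st_gold (a point): where the centre of the gold shaft belongs when it lies in the two black V cradles of the gold-coloured station, 34 mm above the disc's top and 110 mm from the disc's axis; the shaft lies radially (either way round), along the x axis of this point's frame (the point turns with the table). The V cradles, each 14 mm wide, sit 36 mm either side of the centre; between them is open space. The station stands at the loading bay when joint turntable is 0
- st_red (a point): where the centre of the red shaft belongs when it lies in the two black V cradles of the red-coloured station, 34 mm above the disc's top and 110 mm from the disc's axis; the shaft lies radially (either way round), along the y axis of this point's frame (the point turns with the table). The V cradles, each 14 mm wide, sit 36 mm either side of the centre; between them is open space. The station stands at the loading bay when joint turntable is 1.57
- st_blue (a point): where the centre of the blue shaft belongs when it lies in the two black V cradles of the blue-coloured station, 34 mm above the disc's top and 110 mm from the disc's axis; the shaft lies radially (either way round), along the y axis of this point's frame (the point turns with the table). The V cradles, each 14 mm wide, sit 36 mm either side of the centre; between them is open space. The station stands at the loading bay when joint turntable is 4.71
- st_white (a point): where the centre of the white shaft belongs when it lies in the two black V cradles of the white-coloured station, 34 mm above the disc's top and 110 mm from the disc's axis; the shaft lies radially (either way round), along the x axis of this point's frame (the point turns with the table). The V cradles, each 14 mm wide, sit 36 mm either side of the centre; between them is open space. The station stands at the loading bay when joint turntable is 3.14
- bay (a point): fixed point where a station's centre lies when it is at the loading bay: the robot's side of the turntable, by the green block on the base. Its frame is the turntable base's: x points from here to the disc's axis, 110 mm away; z up. 34 mm above the disc's top, 106 mm above the bench
- turntable (a joint): angle of the aluminium turntable (disc 380 mm across, its top 72 mm above the bench, on a grey round base), rad, growing anticlockwise seen from above. Spring detents hold it at 0, 1.57, 3.14 and 4.71; end stops just past 0 and 4.71, so it cannot go all the way round. About 4 to 6 N at a post moves it over a detent, and once past half-way it draws itself into the next one in about 1 s
- selector (a joint): angle of the drive selector's red lever, rad: 0 is off (upright), +0.40 forward (leaning to the switch box's +x), -0.40 reverse; each is a detent. The ridges lie at +-0.20; between them the lever draws itself upright. About 5 N at the tip moves it
- pivot (a point): the hinge of the selector lever in the yellow switch box (110 x 75 mm, top 60 mm above the bench); 55 mm above the bench. The lever swings along this frame's x, about its y
- lever_tip (a point): tip of the selector lever, 70 mm from the pivot; the top 34 mm is a red grip 14 mm across
- spray: clear bottle with a blue cap, 170 mm tall, 60 mm across, standing; not part of the job
- grease: white grease jar with a green lid, 70 mm tall, 72 mm across, standing; not part of the job
- post0 (a point): foot (on the disc's top) of the steel index post between the gold and blue stations: 16 mm across, 60 mm tall, upright, 150 mm from the disc's axis; posts are pushed or pulled to turn the table
- post1 (a point): foot (on the disc's top) of the steel index post between the red and gold stations: 16 mm across, 60 mm tall, upright, 150 mm from the disc's axis; posts are pushed or pulled to turn the table
- post2 (a point): foot (on the disc's top) of the steel index post between the white and red stations: 16 mm across, 60 mm tall, upright, 150 mm from the disc's axis; posts are pushed or pulled to turn the table
- post3 (a point): foot (on the disc's top) of the steel index post between the blue and white stations: 16 mm across, 60 mm tall, upright, 150 mm from the disc's axis; posts are pushed or pulled to turn the table
Things that resemble listed ones, but are neither listed nor needed, are in the scene too. Leave any purple look-alike of the white alone.

How it is judged:
On the way:
1. the drive selector is set to its centre off position (value of joint selector between -0.1 and 0.1 rad), for 0.3 s.
At the end, for the whole second after the job is handed in: every shaft present lies at rest in its own colour's cradles (centre within 14 mm, along them within 0.15 rad), the selector is within 0.1 rad of centre, the white station stands still at the loading bay (within 12 mm), bottle and jar are within 40 mm of where they were (all of step 1 and horizontal distance between gold_c and st_gold below 0.014 m and distance between gold_c and st_gold below 0.018 m and angle between the x axis of gold_c and the x axis of st_gold, either way round below 0.15 rad and linear speed of each of gold, red, white, blue below 0.02 m/s and horizontal distance between red_c and st_red below 0.014 m and distance between red_c and st_red below 0.018 m and angle between the x axis of red_c and the y axis of st_red, either way round below 0.15 rad and horizontal distance between white_c and st_white below 0.014 m and distance between white_c and st_white below 0.018 m and angle between the x axis of white_c and the x axis of st_white, either way round below 0.15 rad and horizontal distance between blue_c and st_blue below 0.014 m and distance between blue_c and st_blue below 0.018 m and angle between the x axis of blue_c and the y axis of st_blue, either way round below 0.15 rad and horizontal distance between st_white and bay below 0.012 m and velocity of joint turntable between -0.05 and 0.05 rad/s and distance of each of spray, grease from where it was at the start of the episode below 0.04 m); the robot touches nothing.
It fails at once if the table is turned while its drive selector is not off (distance of st_white from where it was at the start of the episode above 0.05 m and (value of joint selector above 0.22 rad or value of joint selector below -0.22 rad)).
It fails at once if the gold shaft is handled at its station while that station is not at the loading bay (contact force between the fingers and gold above 1 N and distance between gold_c and st_gold below 0.03 m and horizontal distance between gold_c and bay above 0.05 m).
It fails at once if the red shaft is handled at its station while that station is not at the loading bay (contact force between the fingers and red above 1 N and distance between red_c and st_red below 0.03 m and horizontal distance between red_c and bay above 0.05 m).
It fails at once if the white shaft is handled at its station while that station is not at the loading bay (contact force between the fingers and white above 1 N and distance between white_c and st_white below 0.03 m and horizontal distance between white_c and bay above 0.05 m).
It fails at once if the blue shaft is handled at its station while that station is not at the loading bay (contact force between the fingers and blue above 1 N and distance between blue_c and st_blue below 0.03 m and horizontal distance between blue_c and bay above 0.05 m).
Of gold, red, white, blue only 3 to 4 are there at a start; the rules pass over those that are not, and their reading is None.
At some moment in a run one of gold, red, white, blue may be knocked a few centimetres aside while the robot is not near it.
Once in a run the grip may slacken for a moment while it holds something.
It also fails if it takes over 210 s, if anything falls off the work surface, if the arm or the gripper's body presses on something with over 40 N, if the wrist force passes 120 N, or if a joint passes its speed limit or range.

## Working session

There is one attempt and no reset: what is moved stays moved. The work goes in short steps, Python scripts to look and compute and a tool call to move; the robot and the scene stay as the last step left them, time stands still between calls to the robot, and variables do not carry over. Pictures are saved under pics/ and viewed, at most 14 in all, crops included, and the job is handed in when it is done.

Besides the shell and the picture viewer there is one more tool, called after "Emit:" as name([rows], argument=value, ...), one row to a line, values as JSON. move_arm: Moves the arm, as the interface text tells. Its arguments: {"type":"object","properties":{"plan":{"type":"array"}},"required":["plan"]}

```bash
ls; mkdir -p pics; cat > h.py <<'E'
import numpy as np, cv2
from plant import manip
def grab(n,save=None):
    f=manip.grab_frame(n)
    if save: cv2.imwrite('pics/'+save,f['pixels'])
    return f
def cam(f):
    F=f['pixels'].shape[0]/2/np.tan(np.radians(f['vfov'])/2)
    return F,np.linalg.inv(np.array(f['view']))
def xyz(f):
    F,T=cam(f); d=f['depth']; v,u=np.indices(d.shape)
    P=np.stack([(u-f['cx'])/F*d,(v-f['cy'])/F*d,d],-1)
    return P@T[:3,:3].T+T[:3,3]
def ray(f,u,v,z):
    F,T=cam(f); r=T[:3,:3]@np.array([(u-f['cx'])/F,(v-f['cy'])/F,1]); o=T[:3,3]
    return o+r*(z-o[2])/r[2]
E
python3 - <<'E'
from h import *
a=grab('top','top1.png'); b=grab('scene','scene1.png')
np.set_printoptions(precision=3,suppress=True)
for f in(a,b): print(f['vfov'],f['cx'],f['cy'],cam(f)[1])
print(manip.state())
np.savez('t1.npz',px=a['pixels'],xyz=xyz(a))
E
```

```text
pics
47.927247568153234 257.157936315807 189.29408251680357 [[ 0.008 -0.983  0.185  0.257]
 [-1.    -0.008 -0.003 -0.073]
 [ 0.005 -0.185 -0.983  1.382]
 [ 0.     0.     0.     1.   ]]
53.13669410767764 258.9622897061772 191.00405181607496 [[ 0.61   0.693 -0.384  0.907]
 [ 0.792 -0.526  0.309 -0.419]
 [ 0.012 -0.493 -0.87   1.013]
 [ 0.     0.     0.     1.   ]]
{'time': 0.1, 'joint_pos': array([ 1.039,  0.053,  1.614,  0.   ,  1.476, -0.119]), 'joint_vel': array([-0.   ,  0.001, -0.002,  0.001, -0.   ,  0.   ]), 'joint_efforts': array([  0.   , -39.491, -37.136,  -0.   ,   0.004,  -0.   ]), 'tool_pos': array([0.25 , 0.572, 0.23 ]), 'tool_rot': array([-0.   ,  0.205,  0.979, -0.001]), 'contact_force': array([-0.308, -0.469,  0.433]), 'ft_torque': array([ 0.045, -0.076, -0.015]), 'grasp_force': 0.0, 'gripper_width': 1.0028119143466558}
```

View pics/top1.png

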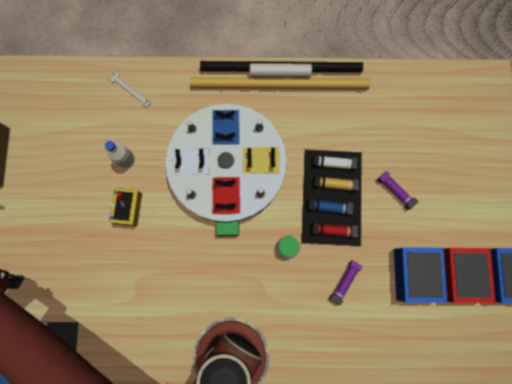

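View pics/scene1.png

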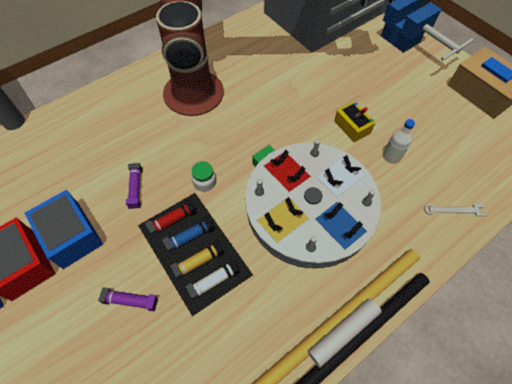

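The top view has +x up and +y left. The red station is at the bay by the green block (227,228), so the turntable is at 1.57. All four shafts are on the mat, around (335,160–230), and the yellow switch box is at (124,207) with its red lever off-centre.

```bash
cat > m.py <<'E'
from h import *
np.set_printoptions(precision=4,suppress=True)
def shafts(f,roi=None):
    P=xyz(f); hsv=cv2.cvtColor(f['pixels'],cv2.COLOR_BGR2HSV); H,S,V=[hsv[...,i].astype(int) for i in range(3)]
    mk={'red':((H<6)|(H>174))&(S>150)&(V>60),'blue':(H>100)&(H<125)&(S>120)&(V>50),'gold':(H>15)&(H<30)&(S>150)&(V>90),'white':(S<50)&(V>120)}
    out={}
    for k,m in mk.items():
        ok=m&(P[...,2]>0.012)&(P[...,2]<0.05)
        if roi: ok&=(P[...,0]>roi[0])&(P[...,0]<roi[1])&(P[...,1]>roi[2])&(P[...,1]<roi[3])
        n,l,s,c=cv2.connectedComponentsWithStats(ok.astype(np.uint8))
        if n<2: continue
        i=1+np.argmax(s[1:,4]); q=P[l==i]
        (cx,cy),(w,h),a=cv2.minAreaRect(q[:,:2].astype(np.float32)); bx=cv2.boxPoints(((cx,cy),(w,h),a))
        e=[bx[1]-bx[0],bx[2]-bx[1]]; e=max(e,key=np.linalg.norm)
        print(k,len(q),'c',np.array([cx,cy]),'size',np.array([w,h]),'yaw',np.degrees(np.arctan2(e[1],e[0])).round(1),'ztop',np.percentile(q[:,2],95).round(4))
    return P,hsv
E
python3 - <<'E'
from m import *
f=grab('top'); P,hsv=shafts(f,(0.2,0.6,-0.55,-0.25))
z=P[...,2]; H,S,V=[hsv[...,i].astype(int) for i in range(3)]
v,u=np.indices(z.shape)
# disc edge via gray mask near
m=((S<60)&(V>110)&(z>0.06)&(z<0.08)&(u>150)&(u<300)&(v>90)&(v<235)).astype(np.uint8)
c=max(cv2.findContours(m,0,1)[0],key=cv2.contourArea)
h=cv2.convexHull(c)[:,0]
w=np.array([ray(f,a,b,0.072) for a,b in h]); 
A=np.c_[2*w[:,:2],np.ones(len(w))]; s=np.linalg.lstsq(A,(w[:,:2]**2).sum(1),rcond=None)[0]
print('disc',s[:2],'r',np.sqrt(s[2]+s[0]**2+s[1]**2),'z',np.median(z[m>0]))
def comp(name,mask,lo,hi):
    mm=mask&(z>lo)&(z<hi); n,l,st,_=cv2.connectedComponentsWithStats(mm.astype(np.uint8))
    for i in range(1,n):
        if st[i,4]>15:
            q=P[l==i]; r=cv2.minAreaRect(q[:,:2].astype(np.float32)); print(name,st[i,4],q.mean(0),'rect',np.array(r[0]),np.array(r[1]),round(r[2],1),'zmax',q[:,2].max())
comp('green',(H>40)&(H<85)&(S>100),0.01,0.2)
comp('yellowbox',(u<150)&(u>100)&(v>180)&(v<235),0.05,0.07)
comp('lever',((H<8)|(H>172))&(S>130)&(u<150)&(u>100)&(v>180)&(v<235),0.05,0.2)
comp('posts',(u>160)&(u<300)&(v>90)&(v<235),0.122,0.14)
for k,mk in {'sred':((H<6)|(H>174))&(S>150),'sblue':(H>100)&(H<125)&(S>120),'sgold':(H>20)&(H<35)&(S>120)}.items(): comp(k,mk&(u>160)&(u<290),0.065,0.085)
cv2.imwrite('pics/box.png',cv2.resize(f['pixels'][180:235,90:160],None,fx=8,fy=8,interpolation=cv2.INTER_CUBIC))
E
```

```text
red 235 c [ 0.3846 -0.3205] size [0.0752 0.0314] yaw 85.4 ztop 0.0409
blue 225 c [ 0.4582 -0.3092] size [0.075  0.0309] yaw 84.4 ztop 0.0405
gold 74 c [ 0.524  -0.3267] size [0.0689 0.0105] yaw 83.7 ztop 0.0402
white 101 c [ 0.5933 -0.3356] size [0.0876 0.0132] yaw 89.9 ztop 0.0395
disc [0.5928 0.0211] r 0.1887808453504401 z 0.07131404466167579
green 320 [0.384  0.0146 0.0487] rect [0.3849 0.0149] [0.0426 0.0687] 2.0 zmax 0.056700790947747715
green 313 [ 0.3298 -0.1732  0.0695] rect [ 0.3302 -0.1732] [0.0572 0.0577] 45.0 zmax 0.07668980935161884
yellowbox 809 [0.4474 0.3337 0.0596] rect [0.4503 0.3361] [0.0776 0.1104] 85.4 zmax 0.0693092273948781
lever 42 [0.4721 0.335  0.1027] rect [0.4772 0.3402] [0.0326 0.0275] 1.3 zmax 0.12288092131665018
posts 22 [ 0.7015 -0.0817  0.1296] rect [ 0.7025 -0.0812] [0.0137 0.0122] 0.6 zmax 0.13427906612038853
posts 25 [0.6954 0.1295 0.1299] rect [0.6959 0.1295] [0.0129 0.0146] 54.9 zmax 0.13434385999401943
posts 26 [0.4838 0.1234 0.1306] rect [0.4843 0.1232] [0.0119 0.014 ] 89.8 zmax 0.1365761008298252
posts 25 [ 0.4899 -0.0877  0.1301] rect [ 0.4901 -0.0877] [0.0142 0.0141] 63.5 zmax 0.133882065588373
sred 692 [0.4834 0.019  0.0725] rect [0.4849 0.0202] [0.1076 0.0778] 0.7 zmax 0.08362480601089062
sblue 581 [0.6994 0.0241 0.0725] rect [0.7027 0.0258] [0.1084 0.0766] 1.6 zmax 0.0837644272312692
sgold 593 [ 0.5962 -0.0866  0.0725] rect [ 0.5969 -0.0874] [0.0775 0.1047] 1.5 zmax 0.08471981444973209
```

View pics/box.png

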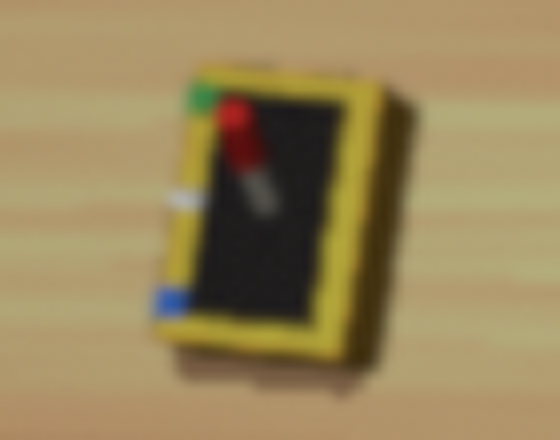

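The crop shows the red lever leaning towards the green mark, along box +x (up in the image), with its tip at crop (235,110). The box heading is about -4.6° and the pivot about (0.450, 0.336). I'll close the open gripper about the pivot line, which centres the lever.

```bash
cat > p.py <<'E'
from h import *
from scipy.spatial.transform import Rotation as R
def Rt(yd):
    c,s=np.cos(np.radians(yd)),np.sin(np.radians(yd)); return R.from_matrix(np.array([[-s,c,0],[c,s,0],[0,0,-1.]]))
def plan(*wps, start=None):
    st=manip.state(); p=np.array(st['tool_pos']); q=np.array(st['tool_rot']); r=R.from_quat([q[1],q[2],q[3],q[0]])
    y=r.as_matrix()[:,1]; yaw=np.degrees(np.arctan2(y[1],y[0])); rows=[]
    print('at',p.round(4),'yaw',round(yaw,1),'w',round(st['gripper_width'],3),'F',np.round(st['contact_force'],1),'t',round(st['time'],2))
    gp=p.copy()
    for x,yy,z,ya,fi,n in wps:
        T=np.array([x,yy,z]); p0=gp.copy(); y0=yaw
        for k in range(1,n+1):
            tp=p0+(T-p0)*k/n; ty=y0+(ya-y0)*k/n
            d=np.round(r.inv().apply(tp-p)/0.12,2); w=np.round((r.inv()*Rt(ty)).as_rotvec()/0.15,2)
            if abs(np.r_[d,w]).max()>1 or np.linalg.norm(d)>.5 : print('BIG',d,w)
            p=p+r.apply(d*0.12); r=r*R.from_rotvec(w*0.15)
            rows.append([float(v)+0. for v in np.r_[d,w]]+[fi])
        gp=T; yaw=ya
    while len(rows)%10: rows.append([0]*6+[rows[-1][6]])
    for i in range(0,len(rows),10):
        print('[['+','.join('['+','.join('%g'%v for v in q)+']' for q in rows[i:i+10])+']]')
E
python3 - <<'E'
from p import *
plan((.33,.45,.23,-4.6,0,9),(.4503,.336,.21,-4.6,0,4),(.4503,.336,.09,-4.6,0,7))
from m import *
f=grab('top'); P=xyz(f)
m=(P[...,2]>0.018)&(P[...,2]<0.06)&(P[...,0]>.33)&(P[...,0]<.65)&(P[...,1]<-.24)&(P[...,1]>-.42)
n,l,s,c=cv2.connectedComponentsWithStats(m.astype(np.uint8))
for i in range(1,n):
    if s[i,4]>50:
        q=P[l==i]; r=cv2.minAreaRect(q[:,:2].astype(np.float32)); print(s[i,4],np.array(r[0]),np.array(r[1]),r[2])
E
```

```text
at [0.2505 0.5721 0.2303] yaw 66.3 w 1.0 F [0.2 0.6 0.2] t 0.15
[[[-0.11,-0.07,0,-0.01,0,0.92,0],[-0.13,-0.06,0,0,0,0.91,0],[-0.12,-0.04,0,0,0,0.92,0],[-0.14,-0.02,0,0,0,0.92,0],[-0.13,-0.01,0,0,0,0.92,0],[-0.14,0.02,0,0,0,0.91,0],[-0.13,0.03,0,0,0,0.92,0],[-0.12,0.05,0,0,0,0.92,0],[-0.12,0.07,0,0,0,0.92,0],[-0.22,0.26,0.04,0,0,0,0]]]
[[[-0.21,0.27,0.05,0,0,0,0],[-0.22,0.27,0.04,0,0,0,0],[-0.22,0.27,0.04,0,0,0,0],[0,0,0.14,0,0,0,0],[0,0,0.15,0,0,0,0],[0,0,0.14,0,0,0,0],[0,0,0.14,0,0,0,0],[0,0,0.14,0,0,0,0],[0,0,0.15,0,0,0,0],[0,0,0.14,0,0,0,0]]]
466 [ 0.6033 -0.3273] [0.141  0.0369] 85.3833999633789
470 [ 0.5335 -0.3292] [0.1393 0.0368] 84.31354522705078
473 [ 0.4575 -0.3096] [0.1403 0.0362] 83.71209716796875
487 [ 0.3834 -0.321 ] [0.1396 0.0353] 85.82002258300781
```

Emit:
move_arm([
  [[-0.11, -0.07, 0, -0.01, 0, 0.92, 0], [-0.13, -0.06, 0, 0, 0, 0.91, 0], [-0.12, -0.04, 0, 0, 0, 0.92, 0], [-0.14, -0.02, 0, 0, 0, 0.92, 0], [-0.13, -0.01, 0, 0, 0, 0.92, 0], [-0.14, 0.02, 0, 0, 0, 0.91, 0], [-0.13, 0.03, 0, 0, 0, 0.92, 0], [-0.12, 0.05, 0, 0, 0, 0.92, 0], [-0.12, 0.07, 0, 0, 0, 0.92, 0], [-0.22, 0.26, 0.04, 0, 0, 0, 0]],
])

```text
time: 1.45
tool_pos: [0.3595, 0.4218, 0.2266]
tool_rot: [-0.0, 0.735, 0.678, 0.001]
contact_force: [0.9, -0.3, 0.7]
gripper_width: 0.998
grasp_force: 0.0
```

Emit:
move_arm([
  [[-0.21, 0.27, 0.05, 0, 0, 0, 0], [-0.22, 0.27, 0.04, 0, 0, 0, 0], [-0.22, 0.27, 0.04, 0, 0, 0, 0], [0, 0, 0, 0, 0, 0, 0], [0, 0, 0, 0, 0, 0, 0], [0, 0, 0, 0, 0, 0, 0], [0, 0, 0, 0, 0, 0, 0], [0, 0, 0, 0, 0, 0, 0], [0, 0, 0, 0, 0, 0, 0], [0, 0, 0, 0, 0, 0, 0]],
])

```text
time: 2.7
tool_pos: [0.4502, 0.3362, 0.2108]
tool_rot: [-0.0, 0.735, 0.678, 0.001]
contact_force: [0.3, 0.8, -0.0]
gripper_width: 0.997
grasp_force: 0.0
```

```bash
python3 - <<'E'
from p import *
plan((.4503,.336,.088,-4.6,0,8),(.4503,.336,.088,-4.6,1,7),(.4503,.336,.088,-4.6,0,5),(.4503,.336,.2,-4.6,0,5))
f=grab('wrist','w1.png')
E
```

```text
at [0.4502 0.3362 0.2108] yaw -4.6 w 0.997 F [ 0.3  0.8 -0. ] t 2.7
[[[0,0,0.13,0,-0.01,0,0],[0,0,0.13,0,0,0,0],[0,0,0.12,0,0,0,0],[0,0,0.13,0,0,0,0],[0,0,0.13,0,0,0,0],[0,0,0.13,0,0,0,0],[0,0,0.13,0,0,0,0],[0,0,0.12,0,0,0,0],[0,0,0,0,0,0,1],[0,0,0,0,0,0,1]]]
[[[0,0,0,0,0,0,1],[0,0,0,0,0,0,1],[0,0,0,0,0,0,1],[0,0,0,0,0,0,1],[0,0,0,0,0,0,1],[0,0,0,0,0,0,0],[0,0,0,0,0,0,0],[0,0,0,0,0,0,0],[0,0,0,0,0,0,0],[0,0,0,0,0,0,0]]]
[[[0,0,-0.18,0,0,0,0],[0,0,-0.19,0,0,0,0],[0,0,-0.19,0,0,0,0],[0,0,-0.18,0,0,0,0],[0,0,-0.19,0,0,0,0],[0,0,0,0,0,0,0],[0,0,0,0,0,0,0],[0,0,0,0,0,0,0],[0,0,0,0,0,0,0],[0,0,0,0,0,0,0]]]
```

View pics/w1.png

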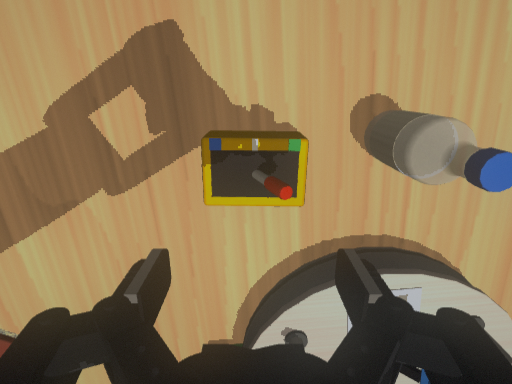

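The wrist view shows the box centred between the fingers, with the lever pivot at about (258,175) leaning right to (285,192). The bottle is clear of the fingers, so I'll go down, close, open and lift.

Emit:
move_arm([
  [[0, 0, 0.17, 0, -0.01, 0, 0], [0, 0, 0.17, 0, 0, 0, 0], [0, 0, 0.17, 0, 0, 0, 0], [0, 0, 0.17, 0, 0, 0, 0], [0, 0, 0.17, 0, 0, 0, 0], [0, 0, 0.17, 0, 0, 0, 0], [0, 0, 0, 0, 0, 0, 1], [0, 0, 0, 0, 0, 0, 1], [0, 0, 0, 0, 0, 0, 1], [0, 0, 0, 0, 0, 0, 1]],
])

```text
time: 4.0
tool_pos: [0.4555, 0.3375, 0.0942]
tool_rot: [0.002, 0.736, 0.677, 0.005]
contact_force: [-17.0, 0.5, 35.9]
gripper_width: 0.152
grasp_force: 56.2
```

Emit:
move_arm([
  [[0, 0, 0, 0, 0, 0, 1], [0, 0, 0, 0, 0, 0, 1], [0, 0, 0, 0, 0, 0, 1], [0, 0, 0, 0, 0, 0, 0.2], [0, 0, 0, 0, 0, 0, 0.2], [0, 0, 0, 0, 0, 0, 0.2], [0, 0, 0, 0, 0, 0, 0.3], [0, 0, -0.25, 0, 0, 0, 0.3], [0, 0, -0.3, 0, 0, 0, 0.3], [0, 0, -0.4, 0, 0, 0, 0.3]],
])

```text
time: 5.25
tool_pos: [0.4494, 0.3356, 0.2018]
tool_rot: [-0.0, 0.735, 0.678, -0.001]
contact_force: [1.5, -0.4, -0.3]
gripper_width: 0.698
grasp_force: 0.0
```

```bash
python3 - <<'E'
from p import *
plan((.42,0,.21,-4.2,.3,8),(.3834,-.321,.14,-4.2,.3,8),(.3834,-.321,.14,-4.2,.3,4))
f=grab('wrist','w2.png'); P=xyz(f)
hsv=cv2.cvtColor(f['pixels'],cv2.COLOR_BGR2HSV)
m=((hsv[...,0]<8)|(hsv[...,0]>172))&(hsv[...,1]>130)&(abs(P[...,0]-.45)<.07)&(abs(P[...,1]-.336)<.05)
q=P[m]; print(len(q),q.mean(0),q.max(0),q.min(0)); t=q[q[:,2]>q[:,2].max()-.01]; print('tip',t.mean(0))
E
```

```text
at [0.4494 0.3356 0.2018] yaw -4.6 w 0.698 F [ 1.5 -0.4 -0.3] t 5.25
[[[-0.35,0,-0.01,-0.01,0.01,-0.01,0.3],[-0.35,0,-0.01,0,0,0,0.3],[-0.35,-0.01,0,0,0,-0.01,0.3],[-0.35,0,-0.01,0,0,-0.01,0.3],[-0.35,0,-0.01,0,0,0,0.3],[-0.36,-0.01,-0.01,0,0,-0.01,0.3],[-0.35,0,-0.01,0,0,-0.01,0.3],[-0.35,-0.01,-0.01,0,0,0,0.3],[-0.33,-0.01,0.08,0,0,0,0.3],[-0.34,-0.01,0.07,0,0,0,0.3]]]
[[[-0.34,-0.02,0.07,0,0,0,0.3],[-0.33,-0.01,0.08,0,0,0,0.3],[-0.34,-0.01,0.07,0,0,0,0.3],[-0.33,-0.02,0.07,0,0,0,0.3],[-0.34,-0.01,0.08,0,0,0,0.3],[-0.34,-0.01,0.07,0,0,0,0.3],[0,0,0,0,0,0,0.3],[0,0,0,0,0,0,0.3],[0,0,0,0,0,0,0.3],[0,0,0,0,0,0,0.3]]]
177 [0.45167808 0.33976296 0.12618881] [0.45834645 0.35367016 0.28587971] [0.38489052 0.33340117 0.12213625]
tip [0.38502001 0.35344914 0.28494388]
```

The lever is upright: its grip is at (0.452, 0.340) with the top at 0.125. Next is the red shaft.

Emit:
move_arm([
  [[-0.35, 0, -0.01, -0.01, 0.01, -0.01, 0.3], [-0.35, 0, -0.01, 0, 0, 0, 0.3], [-0.35, -0.01, 0, 0, 0, -0.01, 0.3], [-0.35, 0, -0.01, 0, 0, -0.01, 0.3], [-0.35, 0, -0.01, 0, 0, 0, 0.3], [-0.36, -0.01, -0.01, 0, 0, -0.01, 0.3], [-0.35, 0, -0.01, 0, 0, -0.01, 0.3], [-0.35, -0.01, -0.01, 0, 0, 0, 0.3], [-0.33, -0.01, 0.08, 0, 0, 0, 0.3], [-0.34, -0.01, 0.07, 0, 0, 0, 0.3]],
])

```text
time: 6.55
tool_pos: [0.4121, -0.081, 0.1919]
tool_rot: [0.001, 0.733, 0.681, 0.001]
contact_force: [-0.0, -1.0, -0.6]
gripper_width: 0.696
grasp_force: 0.0
```

Emit:
move_arm([
  [[-0.34, -0.02, 0.07, 0, 0, 0, 0.3], [-0.33, -0.01, 0.08, 0, 0, 0, 0.3], [-0.34, -0.01, 0.07, 0, 0, 0, 0.3], [-0.33, -0.02, 0.07, 0, 0, 0, 0.3], [-0.34, -0.01, 0.08, 0, 0, 0, 0.3], [-0.34, -0.01, 0.07, 0, 0, 0, 0.3], [0, 0, 0, 0, 0, 0, 0.3], [0, 0, 0, 0, 0, 0, 0.3], [0, 0, 0, 0, 0, 0, 0.3], [0, 0, 0, 0, 0, 0, 0.3]],
])

```text
time: 7.8
tool_pos: [0.3854, -0.32, 0.1394]
tool_rot: [0.001, 0.732, 0.681, 0.001]
contact_force: [0.0, -0.0, 0.2]
gripper_width: 0.7
grasp_force: 0.0
```

```bash
cat >> m.py <<'E'
def look(f,c,r=.09):
    # shaft near c: height mask, min-area rectangle
    P=xyz(f); m=(P[...,2]>0.018)&(P[...,2]<0.045)&(abs(P[...,0]-c[0])<.045)&(abs(P[...,1]-c[1])<r)
    n,l,s,_=cv2.connectedComponentsWithStats(m.astype(np.uint8)); i=1+np.argmax(s[1:,4])
    r=cv2.minAreaRect(P[l==i][:,:2].astype(np.float32)); print('look',s[i,4],np.array(r[0]),np.array(r[1]),round(r[2],1))
E
python3 - <<'E'
from p import *
from m import *
f=grab('wrist','w3.png'); look(f,(.3834,-.321))
look(grab('top'),(.3834,-.321))
plan((.3834,-.321,.006,-4.2,.3,7),(.3834,-.321,.006,-4.2,1,6),(.3834,-.321,.1,-4.2,1,7))
E
```

```text
look 5486 [ 0.3858 -0.3187] [0.1399 0.0358] 85.7
look 93 [ 0.3878 -0.3218] [0.0464 0.0275] 45.7
at [ 0.3853 -0.3202  0.1393] yaw -4.2 w 0.699 F [ 0.6  0.2 -0.1] t 7.9
[[[0,0,0.16,0.02,-0.01,0,0.3],[0,0,0.16,0,0,0,0.3],[0,-0.01,0.16,0,0,0,0.3],[0,0,0.15,0,0,0,0.3],[-0.01,0,0.16,0,0,0,0.3],[0,0,0.16,0,0,0,0.3],[0,-0.01,0.16,0,0,0.01,0.3],[0,0,0,0,0,0,1],[0,0,0,0,0,0,1],[0,0,0,0,0,0,1]]]
[[[0,0,0,0,0,0,1],[0,0,0,0,0,0,1],[0,0,0,0,0,0,1],[0,0,-0.11,0,0,0,1],[0,0,-0.11,0,0,0,1],[0,0,-0.11,0,0,0,1],[0,0,-0.12,0,0,0,1],[0,0,-0.11,0,0,0,1],[0,0,-0.11,0,0,0,1],[0,0,-0.11,0,0,0,1]]]
```

View pics/w3.png

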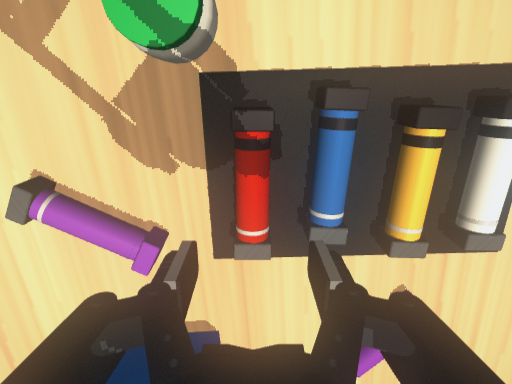

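The wrist view shows red centred between the fingers, with its ends at (253,118) and (252,252). It measures (0.386, -0.319), so I can go straight down.

Emit:
move_arm([
  [[0, 0, 0.16, 0.02, -0.01, 0, 0.3], [0, 0, 0.16, 0, 0, 0, 0.3], [0, 0, 0.16, 0, 0, 0, 0.3], [0, 0, 0.16, 0, 0, 0, 0.3], [0, 0, 0.16, 0, 0, 0, 0.3], [0, 0, 0.16, 0, 0, 0, 0.3], [0, 0, 0.15, 0, 0, 0, 0.3], [0, 0, 0, 0, 0, 0, 1], [0, 0, 0, 0, 0, 0, 1], [0, 0, 0, 0, 0, 0, 1]],
])

```text
time: 9.15
tool_pos: [0.3852, -0.3209, 0.0062]
tool_rot: [0.0, 0.733, 0.681, -0.0]
contact_force: [0.4, 1.0, -2.6]
gripper_width: 0.359
grasp_force: 59.4
```

Emit:
move_arm([
  [[0, 0, 0, 0, 0, 0, 1], [0, 0, 0, 0, 0, 0, 1], [0, 0, -0.08, 0, 0, 0, 1], [0, 0, -0.11, 0, 0, 0, 1], [0, 0, -0.15, 0, 0, 0, 1], [0, 0, -0.2, 0, 0, 0, 1], [0, 0, -0.3, 0, 0, 0, 1], [0, 0, -0.3, 0, 0, 0, 1], [0, 0, -0.3, 0, 0, 0, 1], [0, 0, 0, 0, 0, 0, 1]],
])

```text
time: 10.4
tool_pos: [0.3869, -0.3226, 0.1837]
tool_rot: [0.004, 0.733, 0.681, -0.0]
contact_force: [0.5, -0.1, -2.9]
gripper_width: 0.353
grasp_force: 59.8
```

```bash
python3 - <<'E'
from p import *
f=grab('wrist','w4.png')
plan((.4832,.0179,.19,-88.4,1,14),(.4832,.0179,.12,-88.4,1,6))
E
```

```text
at [ 0.3858 -0.3214  0.1807] yaw -4.2 w 0.359 F [-0.5  0.9 -3.3] t 10.45
[[[0.21,0.04,-0.01,0.02,0.02,0.7,1],[0.21,0.02,0,0,0,0.7,1],[0.21,0,-0.01,0,0,0.7,1],[0.21,-0.02,0,0,0,0.7,1],[0.2,-0.04,-0.01,0,0,0.7,1],[0.2,-0.07,0,0,0,0.7,1],[0.19,-0.08,-0.01,0,0,0.7,1],[0.18,-0.11,-0.01,0,0,0.7,1],[0.17,-0.13,0,0,0,0.7,1],[0.16,-0.14,-0.01,0,0,0.7,1]]]
[[[0.14,-0.15,0,0,0,0.7,1],[0.12,-0.17,-0.01,0,0,0.7,1],[0.1,-0.19,0,0,0,0.7,1],[0.09,-0.19,-0.01,0,0,0.7,1],[0,0,0.1,0,0,0,1],[0,0,0.1,0,0,0,1],[0,0,0.09,0,0,0,1],[0,0,0.1,0,0,0,1],[0,0,0.1,0,0,0,1],[0,0,0.09,0,0,0,1]]]
```

View pics/w4.png

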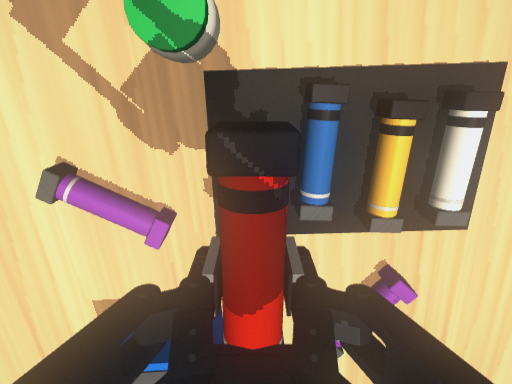

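The red shaft is held squarely at (252,250). Next I carry it to the bay.

Emit:
move_arm([
  [[0.21, 0.04, -0.01, 0.02, 0.02, 0.7, 1], [0.21, 0.02, 0, 0, 0, 0.7, 1], [0.21, 0, -0.01, 0, 0, 0.7, 1], [0.21, -0.02, 0, 0, 0, 0.7, 1], [0.2, -0.04, -0.01, 0, 0, 0.7, 1], [0.2, -0.07, 0, 0, 0, 0.7, 1], [0.19, -0.08, -0.01, 0, 0, 0.7, 1], [0.18, -0.11, -0.01, 0, 0, 0.7, 1], [0.17, -0.13, 0, 0, 0, 0.7, 1], [0.16, -0.14, -0.01, 0, 0, 0.7, 1]],
])

```text
time: 11.7
tool_pos: [0.4535, -0.0766, 0.1836]
tool_rot: [-0.003, 0.975, 0.22, -0.003]
contact_force: [0.6, -0.9, -3.1]
gripper_width: 0.359
grasp_force: 59.7
```

Emit:
move_arm([
  [[0.14, -0.15, 0, 0, 0, 0.7, 1], [0.12, -0.17, -0.01, 0, 0, 0.7, 1], [0.1, -0.19, 0, 0, 0, 0.7, 1], [0.09, -0.19, -0.01, 0, 0, 0.7, 1], [0, 0, 0, 0, 0, 0, 1], [0, 0, 0, 0, 0, 0, 1], [0, 0, 0.1, 0, 0, 0, 1], [0, 0, 0.2, 0, 0, 0, 1], [0, 0, 0.1, 0, 0, 0, 1], [0, 0, 0, 0, 0, 0, 1]],
])

```text
time: 12.95
tool_pos: [0.4816, 0.0186, 0.1393]
tool_rot: [-0.002, 1.0, 0.013, -0.003]
contact_force: [0.1, 0.8, -2.3]
gripper_width: 0.356
grasp_force: 59.9
```

```bash
python3 - <<'E'
from p import *
f=grab('wrist','w5.png')
plan((.4832,.0179,.091,-88.4,1,6),(.4832,.0179,.091,-88.4,.4,6),(.4832,.0179,.19,-88.4,.4,8))
E
```

```text
at [0.4825 0.0186 0.1405] yaw -88.5 w 0.354 F [ 0.3  0.4 -1.8] t 13.0
[[[0,0,0.07,-0.02,0.03,0,1],[0,0,0.07,0,0,0,1],[0,0,0.07,0,0,0,1],[0,0,0.06,0,0,0,1],[0.01,0.01,0.07,0,0,-0.01,1],[0,0,0.07,0,0,0,1],[0,0,0,0,0,0,0.4],[0,0,0,0,0,0,0.4],[0,0,0,0,0,0,0.4],[0,0,0,0,0,0,0.4]]]
[[[0,0,0,0,0,0,0.4],[0,0,0,0,0,0,0.4],[0,0,-0.1,0,0,0,0.4],[0,0,-0.1,0,0,0,0.4],[0,0,-0.11,0,0,0,0.4],[0,0,-0.1,0,0,0,0.4],[0,0,-0.1,0,0,0,0.4],[0,0,-0.11,0,0,0,0.4],[0,0,-0.1,0,0,0,0.4],[0,0,-0.1,0,0,0,0.4]]]
```

View pics/w5.png

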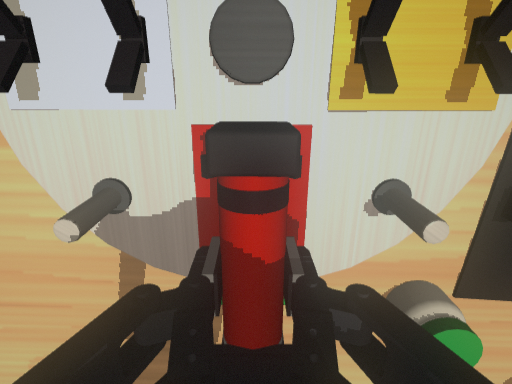

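The red shaft is aligned over the red pad (252,200), so I lower and release it.

Emit:
move_arm([
  [[0, 0, 0.07, -0.02, 0.03, 0, 1], [0, 0, 0.07, 0, 0, 0, 1], [0, 0, 0.07, 0, 0, 0, 1], [0, 0, 0.06, 0, 0, 0, 1], [0.01, 0.01, 0.07, 0, 0, -0.01, 1], [0, 0, 0.07, 0, 0, 0, 1], [0, 0, 0, 0, 0, 0, 1], [0, 0, 0, 0, 0, 0, 0.4], [0, 0, 0, 0, 0, 0, 0.4], [0, 0, 0, 0, 0, 0, 0.4]],
])

```text
time: 14.25
tool_pos: [0.4844, 0.0176, 0.0923]
tool_rot: [-0.0, 1.0, 0.014, 0.001]
contact_force: [0.0, -0.2, -0.3]
gripper_width: 0.604
grasp_force: 0.0
```

Emit:
move_arm([
  [[0, 0, 0, 0, 0, 0, 0.4], [0, 0, -0.1, 0, 0, 0, 0.4], [0, 0, -0.15, 0, 0, 0, 0.4], [0, 0, -0.25, 0, 0, 0, 0.4], [0, 0, -0.3, 0, 0, 0, 0.4], [0, 0, 0, 0, 0, 0, 1], [0, 0, 0, 0, 0, 0, 1], [0, 0, 0, 0, 0, 0, 1], [0, 0, 0, 0, 0, 0, 1], [0, 0, 0, 0, 0, 0, 1]],
])

```text
time: 15.5
tool_pos: [0.4836, 0.0177, 0.1871]
tool_rot: [-0.0, 1.0, 0.014, -0.0]
contact_force: [0.0, -0.6, -0.3]
gripper_width: 0.005
grasp_force: 0.0
```

```bash
cat >> p.py <<'E'
C=np.array([.5932,.0210])
def arc(a0,a1,z,yaw,n,r=.15,f=1):
    return [(C[0]+r*np.cos(np.radians(a)),C[1]+r*np.sin(np.radians(a)),z,yaw,f,1) for a in np.linspace(a0,a1,n+1)[1:]]
E
cat >> m.py <<'E'
def onst(f,c,L=.1):
    P=xyz(f); m=(P[...,2]>0.095)&(P[...,2]<0.13)&(np.hypot(P[...,0]-c[0],P[...,1]-c[1])<L)
    n,l,s,_=cv2.connectedComponentsWithStats(m.astype(np.uint8))
    for i in range(1,n):
        if s[i,4]>60:
            q=P[l==i]; r=cv2.minAreaRect(q[:,:2].astype(np.float32)); print('st',s[i,4],np.array(r[0]),np.array(r[1]),round(r[2],1),'z',np.percentile(q[:,2],95).round(4))
E
python3 - <<'E'
from p import *
from m import *
f=grab('wrist','w6.png'); onst(f,(.4832,.0179))
a=225+1.6+11
plan(*arc(a,a,.19,-88.4,1),start=None) if 0 else None
x,y=C+.15*np.array([np.cos(np.radians(a)),np.sin(np.radians(a))]); print(x,y)
plan((x,y,.19,-88.4,1,5),(x,y,.095,-88.4,1,5),*arc(a,a-86,.095,-88.4,16))
E
```

```text
st 6882 [0.4988 0.0209] [0.1122 0.0624] 1.5 z 0.1249
st 312 [ 0.4927 -0.0789] [0.0137 0.0043] 1.2 z 0.1292
0.5128259807531503 -0.1056491888253022
at [0.4837 0.0177 0.1873] yaw -88.4 w -0.001 F [-0.8  0.1  0.2] t 15.55
[[[0.04,0.21,0,0,0,0,1],[0.05,0.2,-0.01,0,0,0,1],[0.04,0.21,0,0,0,0,1],[0.04,0.21,-0.01,0,0,0,1],[0.04,0.2,0,0,0,0.01,1],[0,0,0.15,0,0,0,1],[0,0,0.16,0,0,0,1],[0,0,0.16,0,0,0,1],[0,0,0.16,0,0,0,1],[0,0,0.16,0,0,0,1]]]
[[[-0.09,-0.07,0,0,0,0,1],[-0.09,-0.07,0,0,0,0,1],[-0.08,-0.09,0,0,0,0,1],[-0.07,-0.09,0,0,0,0,1],[-0.06,-0.1,0,0,0,0,1],[-0.05,-0.11,0,0,0,0,1],[-0.04,-0.11,0,0,0,0,1],[-0.04,-0.11,0,0,0,0,1],[-0.02,-0.12,0,0,0,0,1],[-0.01,-0.11,0,0,0,0,1]]]
[[[0,-0.12,0,0,0,0,1],[0.02,-0.12,0,0,0,0,1],[0.02,-0.11,0,0,0,0,1],[0.03,-0.11,0,0,0,0,1],[0.04,-0.11,0,0,0,0,1],[0.06,-0.11,0,0,0,0,1],[0,0,0,0,0,0,1],[0,0,0,0,0,0,1],[0,0,0,0,0,0,1],[0,0,0,0,0,0,1]]]
```

View pics/w6.png

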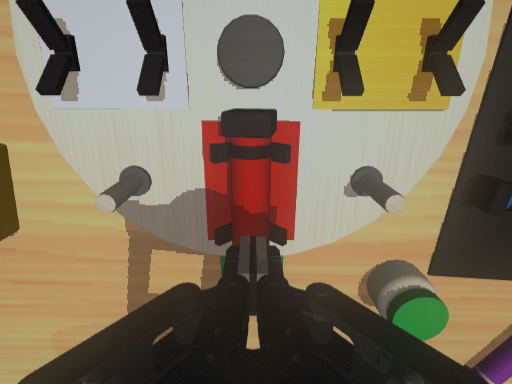

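Red is seated in both cradles at (250,180). Next I index the table to gold by pushing the right-hand post (370,185) clockwise.

Emit:
move_arm([
  [[0.04, 0.21, 0, 0, 0, 0, 1], [0.05, 0.2, -0.01, 0, 0, 0, 1], [0.04, 0.21, 0, 0, 0, 0, 1], [0.04, 0.21, -0.01, 0, 0, 0, 1], [0.04, 0.2, 0, 0, 0, 0.01, 1], [0, 0, 0.15, 0, 0, 0, 1], [0, 0, 0.16, 0, 0, 0, 1], [0, 0, 0.16, 0, 0, 0, 1], [0, 0, 0.16, 0, 0, 0, 1], [0, 0, 0.16, 0, 0, 0, 1]],
])

```text
time: 16.8
tool_pos: [0.5124, -0.1047, 0.0937]
tool_rot: [-0.0, 1.0, 0.014, 0.0]
contact_force: [0.1, 0.5, -0.1]
gripper_width: 0.001
grasp_force: 0.0
```

Emit:
move_arm([
  [[-0.09, -0.07, 0, 0, 0, 0, 1], [-0.09, -0.07, 0, 0, 0, 0, 1], [-0.08, -0.09, 0, 0, 0, 0, 1], [-0.07, -0.09, 0, 0, 0, 0, 1], [-0.06, -0.1, 0, 0, 0, 0, 1], [-0.05, -0.11, 0, 0, 0, 0, 1], [-0.04, -0.11, 0, 0, 0, 0, 1], [-0.04, -0.11, 0, 0, 0, 0, 1], [-0.02, -0.12, 0, 0, 0, 0, 1], [-0.01, -0.11, 0, 0, 0, 0, 1]],
])

```text
time: 18.05
tool_pos: [0.446, 0.0094, 0.0971]
tool_rot: [0.002, 1.0, 0.014, 0.004]
contact_force: [5.8, -6.5, 0.8]
gripper_width: -0.001
grasp_force: 3.4
```

Emit:
move_arm([
  [[0, -0.12, 0, 0, 0, 0, 1], [0.02, -0.12, 0, 0, 0, 0, 1], [0.02, -0.11, 0, 0, 0, 0, 1], [0.03, -0.11, 0, 0, 0, 0, 1], [0.04, -0.11, 0, 0, 0, 0, 1], [0.06, -0.11, 0, 0, 0, 0, 1], [0, 0, 0, 0, 0, 0, 1], [0, 0, 0, 0, 0, 0, 1], [0, 0, -0.3, 0, 0, 0, 0.3], [0, 0, -0.4, 0, 0, 0, 0.3]],
])

```text
time: 19.3
tool_pos: [0.4601, 0.0925, 0.1784]
tool_rot: [-0.0, 1.0, 0.013, -0.002]
contact_force: [0.8, 0.9, 1.1]
gripper_width: 0.425
grasp_force: 0.0
```

```bash
python3 - <<'E'
from p import *
from m import *
f=grab('top','top2.png'); look(f,(.5335,-.3292)); look(f,(.4575,-.3096));look(f,(.6033,-.3273))
onst(f,C,.2)
plan((.46,-.09,.2,-47,.3,8),(.5335,-.3292,.14,-5.7,.3,8))
E
```

```text
look 471 [ 0.5333 -0.3296] [0.1395 0.0372] 84.2
look 474 [ 0.4574 -0.3091] [0.1399 0.0361] 83.7
look 465 [ 0.6032 -0.3271] [0.1403 0.0364] 85.2
st 279 [0.6022 0.1304] [0.144  0.0459] 84.1 z 0.1254
at [0.4646 0.0927 0.1874] yaw -88.4 w 0.506 F [3.1 1.4 4.8] t 19.35
[[[-0.01,0.19,-0.01,0,-0.07,-0.6,0.3],[-0.03,0.19,-0.02,0,0,-0.61,0.3],[-0.04,0.18,-0.01,0,0,-0.6,0.3],[-0.06,0.18,-0.01,0,0,-0.6,0.3],[-0.08,0.18,-0.02,0,0,-0.6,0.3],[-0.09,0.17,-0.01,0,0,-0.61,0.3],[-0.11,0.15,-0.01,0,0,-0.6,0.3],[-0.12,0.15,-0.02,0,0,-0.6,0.3],[-0.11,0.24,0.07,0,0,-0.6,0.3],[-0.14,0.22,0.06,0,0,-0.6,0.3]]]
[[[-0.15,0.21,0.06,0,0,-0.6,0.3],[-0.17,0.2,0.06,0,0,-0.61,0.3],[-0.19,0.17,0.07,0,0,-0.6,0.3],[-0.21,0.17,0.06,0,0,-0.6,0.3],[-0.21,0.14,0.06,0,0,-0.6,0.3],[-0.23,0.12,0.06,0,0,-0.6,0.3],[0,0,0,0,0,0,0.3],[0,0,0,0,0,0,0.3],[0,0,0,0,0,0,0.3],[0,0,0,0,0,0,0.3]]]
```

View pics/top2.png

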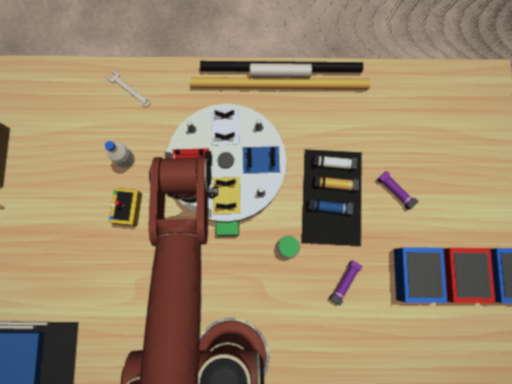

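The gold pad is at the bay at (227,195), with white at the far side and red on the left. Next I fetch the gold shaft.

Emit:
move_arm([
  [[-0.01, 0.19, -0.01, 0, -0.07, -0.6, 0.3], [-0.03, 0.19, -0.02, 0, 0, -0.61, 0.3], [-0.04, 0.18, -0.01, 0, 0, -0.6, 0.3], [-0.06, 0.18, -0.01, 0, 0, -0.6, 0.3], [-0.08, 0.18, -0.02, 0, 0, -0.6, 0.3], [-0.09, 0.17, -0.01, 0, 0, -0.61, 0.3], [-0.11, 0.15, -0.01, 0, 0, -0.6, 0.3], [-0.12, 0.15, -0.02, 0, 0, -0.6, 0.3], [-0.11, 0.24, 0.07, 0, 0, -0.6, 0.3], [-0.14, 0.22, 0.06, 0, 0, -0.6, 0.3]],
])

```text
time: 20.6
tool_pos: [0.4752, -0.1513, 0.1766]
tool_rot: [-0.002, 0.893, 0.45, -0.004]
contact_force: [0.3, 0.1, 0.9]
gripper_width: 0.696
grasp_force: 0.0
```

Emit:
move_arm([
  [[-0.15, 0.21, 0.06, 0, 0, -0.6, 0.3], [-0.17, 0.2, 0.06, 0, 0, -0.61, 0.3], [-0.19, 0.17, 0.07, 0, 0, -0.6, 0.3], [-0.21, 0.17, 0.06, 0, 0, -0.6, 0.3], [-0.21, 0.14, 0.06, 0, 0, -0.6, 0.3], [-0.23, 0.12, 0.06, 0, 0, -0.6, 0.3], [0, 0, 0, 0, 0, 0, 0.3], [0, 0, 0, 0, 0, 0, 0.3], [0, 0, 0, 0, 0, 0, 0.3], [0, 0, 0, 0, 0, 0, 0.3]],
])

```text
time: 21.85
tool_pos: [0.5304, -0.3281, 0.1324]
tool_rot: [-0.003, 0.741, 0.671, -0.004]
contact_force: [0.3, -0.4, 0.5]
gripper_width: 0.7
grasp_force: 0.0
```

```bash
cat >> m.py <<'E'
def posts(f):
    P=xyz(f); z=P[...,2]; C=np.array([.5932,.021]); rr=np.hypot(P[...,0]-C[0],P[...,1]-C[1])
    n,l,s,_=cv2.connectedComponentsWithStats(((z>.124)&(z<.14)&(abs(rr-.15)<.02)).astype(np.uint8))
    for i in range(1,n):
        if s[i,4]>12:
            q=P[l==i].mean(0); print('post',s[i,4],q,'ang',np.degrees(np.arctan2(q[1]-C[1],q[0]-C[0])).round(1)%360)
E
python3 - <<'E'
from p import *
from m import *
f=grab('wrist'); look(f,(.5345,-.3285))
t=grab('top'); posts(t); onst(t,C,.2)
plan((.5345,-.3285,.006,-5.7,.3,7),(.5345,-.3285,.006,-5.7,1,5),(.5345,-.3285,.19,-5.7,1,8))
E
```

```text
look 5772 [ 0.5354 -0.3275] [0.1399 0.036 ] 84.2
post 23 [ 0.7025 -0.0809  0.1311] ang 317.0
post 22 [0.6949 0.1312 0.1296] ang 47.3
post 13 [0.5819 0.186  0.1272] ang 93.9
post 24 [ 0.491  -0.0885  0.1308] ang 227.0
post 23 [0.4828 0.123  0.1316] ang 137.3
st 637 [0.589  0.1317] [0.062  0.1394] 2.6 z 0.1261
at [ 0.5304 -0.3283  0.1324] yaw -5.6 w 0.698 F [ 0.4 -0.4  0.6] t 21.95
[[[0,0.01,0.15,-0.06,0.01,0,0.3],[0,0,0.15,0,0,0,0.3],[0,0.01,0.15,0,0,0,0.3],[0,0,0.15,0,0,0,0.3],[0,0.01,0.15,0,0,0,0.3],[0,0,0.15,0,0,0.01,0.3],[0,0.01,0.15,0,0,0,0.3],[0,0,0,0,0,0,1],[0,0,0,0,0,0,1],[0,0,0,0,0,0,1]]]
[[[0,0,0,0,0,0,1],[0,0,0,0,0,0,1],[0,0,-0.19,0,0,0,1],[0,0,-0.19,0,0,0,1],[0,0,-0.19,0,0,0,1],[0,0,-0.19,0,0,0,1],[0,0,-0.2,0,0,0,1],[0,0,-0.19,0,0,0,1],[0,0,-0.19,0,0,0,1],[0,0,-0.19,0,0,0,1]]]
```

Emit:
move_arm([
  [[0, 0.01, 0.15, -0.06, 0.01, 0, 0.3], [0, 0, 0.15, 0, 0, 0, 0.3], [0, 0.01, 0.15, 0, 0, 0, 0.3], [0, 0, 0.15, 0, 0, 0, 0.3], [0, 0.01, 0.15, 0, 0, 0, 0.3], [0, 0, 0.15, 0, 0, 0.01, 0.3], [0, 0.01, 0.15, 0, 0, 0, 0.3], [0, 0, 0, 0, 0, 0, 1], [0, 0, 0, 0, 0, 0, 1], [0, 0, 0, 0, 0, 0, 1]],
])

```text
time: 23.2
tool_pos: [0.535, -0.3293, 0.0063]
tool_rot: [-0.0, 0.742, 0.671, -0.0]
contact_force: [0.6, 0.8, -3.8]
gripper_width: 0.356
grasp_force: 59.5
```

Emit:
move_arm([
  [[0, 0, 0, 0, 0, 0, 1], [0, 0, 0, 0, 0, 0, 1], [0, 0, -0.1, 0, 0, 0, 1], [0, 0, -0.14, 0, 0, 0, 1], [0, 0, -0.2, 0, 0, 0, 1], [0, 0, -0.2, 0, 0, 0, 1], [0, 0, -0.25, 0, 0, 0, 1], [0, 0, -0.25, 0, 0, 0, 1], [0, 0, -0.25, 0, 0, 0, 1], [0, 0, -0.14, 0, 0, 0, 1]],
])

```text
time: 24.45
tool_pos: [0.5358, -0.3299, 0.1935]
tool_rot: [0.002, 0.742, 0.671, 0.0]
contact_force: [-0.1, 0.1, -4.1]
gripper_width: 0.355
grasp_force: 59.7
```

```bash
python3 - <<'E'
from p import *
plan((.4832,.0179,.19,-88.4,1,14),(.4832,.0179,.19,-88.4,1,2),(.4832,.0179,.14,-88.4,1,4))
E
```

```text
at [ 0.5358 -0.3299  0.1935] yaw -5.8 w 0.355 F [-0.1  0.1 -4.1] t 24.45
[[[0.2,-0.05,0,0.03,0.01,0.69,1],[0.2,-0.07,0,0,0.01,0.68,1],[0.19,-0.1,0.01,0,0,0.69,1],[0.17,-0.11,0,0,0,0.69,1],[0.17,-0.13,0,-0.01,0,0.68,1],[0.15,-0.14,0,0,0,0.69,1],[0.14,-0.16,0,0,0,0.69,1],[0.11,-0.17,0.01,0,0,0.68,1],[0.1,-0.19,0,0,-0.01,0.69,1],[0.08,-0.19,0,0,0,0.69,1]]]
[[[0.06,-0.2,0,0,0,0.69,1],[0.04,-0.21,0,0,0,0.68,1],[0.02,-0.21,0.01,0,0,0.69,1],[-0.01,-0.21,0,0,0,0.69,1],[0.01,0,0,0.01,0,0,1],[0,0,0,0,0,0,1],[0,0,0.1,0,0,0,1],[0,0,0.11,0,0,0,1],[0,0,0.1,0,0,0,1],[0,0,0.1,0,0,0,1]]]
```

Emit:
move_arm([
  [[0.2, -0.05, 0, 0.03, 0.01, 0.69, 1], [0.2, -0.07, 0, 0, 0.01, 0.68, 1], [0.19, -0.1, 0.01, 0, 0, 0.69, 1], [0.17, -0.11, 0, 0, 0, 0.69, 1], [0.17, -0.13, 0, -0.01, 0, 0.68, 1], [0.15, -0.14, 0, 0, 0, 0.69, 1], [0.14, -0.16, 0, 0, 0, 0.69, 1], [0.11, -0.17, 0.01, 0, 0, 0.68, 1], [0.1, -0.19, 0, 0, -0.01, 0.69, 1], [0.08, -0.19, 0, 0, 0, 0.69, 1]],
])

```text
time: 25.7
tool_pos: [0.4968, -0.0804, 0.1883]
tool_rot: [-0.002, 0.976, 0.216, -0.002]
contact_force: [0.4, 0.2, -3.2]
gripper_width: 0.357
grasp_force: 59.8
```

Emit:
move_arm([
  [[0.06, -0.2, 0, 0, 0, 0.69, 1], [0.04, -0.21, 0, 0, 0, 0.68, 1], [0.02, -0.21, 0.01, 0, 0, 0.69, 1], [-0.01, -0.21, 0, 0, 0, 0.69, 1], [0.01, 0, 0, 0.01, 0, 0, 1], [0, 0, 0, 0, 0, 0, 1], [0, 0, 0.1, 0, 0, 0, 1], [0, 0, 0.15, 0, 0, 0, 1], [0, 0, 0.16, 0, 0, 0, 1], [0, 0, 0, 0, 0, 0, 1]],
])

```text
time: 26.95
tool_pos: [0.4805, 0.019, 0.1345]
tool_rot: [-0.002, 1.0, 0.014, -0.005]
contact_force: [0.3, -0.2, -3.8]
gripper_width: 0.355
grasp_force: 59.9
```

```bash
python3 - <<'E'
from p import *
f=grab('wrist','w7.png')
plan((.4832,.0179,.091,-88.4,1,6),(.4832,.0179,.091,-88.4,.4,6),(.4832,.0179,.19,-88.4,.4,8))
E
```

```text
at [0.4816 0.019  0.1361] yaw -88.4 w 0.356 F [ 0.6 -0.2 -2.9] t 27.0
[[[0,0,0.06,-0.03,0.05,0,1],[0,0,0.07,0,0,0,1],[0.01,0.01,0.06,0,0,0,1],[0,0,0.06,0,0,0,1],[0,0,0.06,0,0,0,1],[0,0,0.07,0,0,0,1],[0,0,0,0,0,0,0.4],[0,0,0,0,0,0,0.4],[0,0,0,0,0,0,0.4],[0,0,0,0,0,0,0.4]]]
[[[0,0,0,0,0,0,0.4],[0,0,0,0,0,0,0.4],[0,0,-0.11,0,0,0,0.4],[0,0,-0.1,0,0,0,0.4],[0,0,-0.1,0,0,0,0.4],[0,0,-0.11,0,0,0,0.4],[0,0,-0.1,0,0,0,0.4],[0,0,-0.1,0,0,0,0.4],[0,0,-0.11,0,0,0,0.4],[0,0,-0.1,0,0,0,0.4]]]
```

View pics/w7.png

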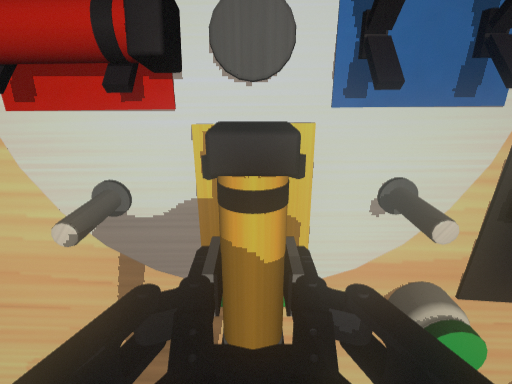

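Gold is aligned over the gold pad, so I release it and then index counter-clockwise.

Emit:
move_arm([
  [[0, 0, 0.06, -0.03, 0.05, 0, 1], [0, 0, 0.07, 0, 0, 0, 1], [0.01, 0.01, 0.06, 0, 0, 0, 1], [0, 0, 0.06, 0, 0, 0, 1], [0, 0, 0.06, 0, 0, 0, 1], [0, 0, 0.06, 0, 0, 0, 1], [0, 0, 0, 0, 0, 0, 1], [0, 0, 0, 0, 0, 0, 0.4], [0, 0, 0, 0, 0, 0, 0.4], [0, 0, 0, 0, 0, 0, 0.4]],
])

```text
time: 28.25
tool_pos: [0.4847, 0.0177, 0.0945]
tool_rot: [0.0, 1.0, 0.014, 0.003]
contact_force: [-0.3, 0.2, 0.3]
gripper_width: 0.6
grasp_force: 0.0
```

Emit:
move_arm([
  [[0, 0, 0, 0, 0, 0, 0.4], [0, 0, -0.1, 0, 0, 0, 0.4], [0, 0, -0.15, 0, 0, 0, 0.4], [0, 0, -0.25, 0, 0, 0, 0.4], [0, 0, -0.3, 0, 0, 0, 0.4], [0, 0, 0, 0, 0, 0, 1], [0, 0, 0, 0, 0, 0, 1], [0, 0, 0, 0, 0, 0, 1], [0, 0, 0, 0, 0, 0, 1], [0, 0, 0, 0, 0, 0, 1]],
])

```text
time: 29.5
tool_pos: [0.4834, 0.0179, 0.1889]
tool_rot: [0.0, 1.0, 0.014, 0.001]
contact_force: [-1.1, -0.4, -0.6]
gripper_width: 0.002
grasp_force: 0.0
```

```bash
python3 - <<'E'
from p import *
from m import *
onst(grab('wrist'),(.4832,.0179))
a=135+1.6-11
x,y=C+.15*np.array([np.cos(np.radians(a)),np.sin(np.radians(a))]); print(x,y)
plan((x,y,.19,-88.4,1,5),(x,y,.095,-88.4,1,5),*arc(a,a+86,.095,-88.4,16))
E
```

```text
st 6739 [0.4982 0.02  ] [0.113  0.0624] 2.0 z 0.1241
st 262 [ 0.4934 -0.0796] [0.012  0.0034] 3.5 z 0.1287
0.5058815544764066 0.14296511415705415
at [0.4835 0.0179 0.1891] yaw -88.4 w -0.003 F [ 0.3 -0.   0.1] t 29.55
[[[0.04,-0.21,0,0,-0.02,0,1],[0.05,-0.2,0,0,0,0,1],[0.04,-0.21,0,0,0,0,1],[0.04,-0.21,-0.01,0,0,0,1],[0.05,-0.21,0,0,0,0,1],[0,0,0.16,0,0,0,1],[0,0,0.16,0,0,0,1],[0,0,0.16,0,0,0,1],[0,0,0.15,0,0,0,1],[0,0,0.16,0,0,0,1]]]
[[[-0.1,0.07,0,0,0,0,1],[-0.09,0.08,0,0,0,0,1],[-0.07,0.09,0,0,0,0,1],[-0.08,0.09,0,0,0,0,1],[-0.06,0.1,0,0,0,0,1],[-0.05,0.11,0,0,0,0,1],[-0.04,0.11,0,0,0,0,1],[-0.03,0.11,0,0,0,0,1],[-0.02,0.11,0,0,0,0,1],[-0.01,0.12,0,0,0,0,1]]]
[[[0,0.12,0,0,0,0,1],[0.01,0.11,0,0,0,0,1],[0.02,0.12,0,0,0,0,1],[0.04,0.11,0,0,0,0,1],[0.04,0.11,0,0,0,0,1],[0.05,0.1,0,0,0,0,1],[0,0,0,0,0,0,1],[0,0,0,0,0,0,1],[0,0,0,0,0,0,1],[0,0,0,0,0,0,1]]]
```

Emit:
move_arm([
  [[0.04, -0.21, 0, 0, -0.02, 0, 1], [0.05, -0.2, 0, 0, 0, 0, 1], [0.04, -0.21, 0, 0, 0, 0, 1], [0.04, -0.21, -0.01, 0, 0, 0, 1], [0.05, -0.21, 0, 0, 0, 0, 1], [0, 0, 0.16, 0, 0, 0, 1], [0, 0, 0.16, 0, 0, 0, 1], [0, 0, 0.16, 0, 0, 0, 1], [0, 0, 0.15, 0, 0, 0, 1], [0, 0, 0.16, 0, 0, 0, 1]],
])

```text
time: 30.8
tool_pos: [0.5066, 0.1429, 0.0945]
tool_rot: [0.0, 1.0, 0.013, 0.0]
contact_force: [-0.3, -0.3, -0.2]
gripper_width: 0.0
grasp_force: 0.0
```

Emit:
move_arm([
  [[-0.1, 0.07, 0, 0, 0, 0, 1], [-0.09, 0.08, 0, 0, 0, 0, 1], [-0.07, 0.09, 0, 0, 0, 0, 1], [-0.08, 0.09, 0, 0, 0, 0, 1], [-0.06, 0.1, 0, 0, 0, 0, 1], [-0.05, 0.11, 0, 0, 0, 0, 1], [-0.04, 0.11, 0, 0, 0, 0, 1], [-0.03, 0.11, 0, 0, 0, 0, 1], [-0.02, 0.11, 0, 0, 0, 0, 1], [-0.01, 0.12, 0, 0, 0, 0, 1]],
])

```text
time: 32.05
tool_pos: [0.446, 0.0236, 0.0976]
tool_rot: [-0.001, 1.0, 0.014, 0.004]
contact_force: [4.8, 7.1, 1.7]
gripper_width: -0.0
grasp_force: 3.5
```

Emit:
move_arm([
  [[0, 0.12, 0, 0, 0, 0, 1], [0.01, 0.11, 0, 0, 0, 0, 1], [0.02, 0.12, 0, 0, 0, 0, 1], [0.04, 0.11, 0, 0, 0, 0, 1], [0.04, 0.11, 0, 0, 0, 0, 1], [0.05, 0.1, 0, 0, 0, 0, 1], [0, 0, 0, 0, 0, 0, 1], [0, 0, 0, 0, 0, 0, 1], [0, 0, -0.3, 0, 0, 0, 1], [0, 0, -0.4, 0, 0, 0, 1]],
])

```text
time: 33.3
tool_pos: [0.464, -0.0566, 0.1793]
tool_rot: [-0.0, 1.0, 0.014, -0.002]
contact_force: [1.0, -0.4, -0.0]
gripper_width: 0.003
grasp_force: 0.0
```

```bash
python3 - <<'E'
from p import *
from m import *
f=grab('wrist'); posts(f); onst(f,C,.2)
f=grab('top'); posts(f)
a=135+1.6-11
x,y=C+.15*np.array([np.cos(np.radians(a)),np.sin(np.radians(a))])
plan((x,y,.19,-88.4,1,8),(x,y,.095,-88.4,1,6))
E
```

```text
post 445 [ 0.4935 -0.0844  0.1309] ang 226.6
post 76 [0.4867 0.1199 0.1261] ang 137.1
post 211 [0.4284 0.0117 0.1252] ang 183.2
st 10175 [ 0.5838 -0.088 ] [0.0328 0.14  ] 1.2 z 0.1237
st 762 [0.5726 0.0966] [0.0197 0.0158] 3.9 z 0.1096
st 10802 [0.4848 0.021 ] [0.14   0.0625] 1.4 z 0.1251
st 714 [0.4889 0.122 ] [0.0154 0.0074] 15.3 z 0.126
st 262 [ 0.496  -0.0831] [0.0078 0.0158] 27.7 z 0.1291
post 21 [ 0.7015 -0.0822  0.1305] ang 316.4
post 21 [0.6959 0.129  0.1303] ang 46.4
post 25 [0.4844 0.1242 0.1302] ang 136.5
at [ 0.4687 -0.0578  0.1865] yaw -88.4 w -0.0 F [0.7 0.1 0.2] t 33.4
[[[0.04,-0.21,0,0.03,-0.07,0,1],[0.05,-0.21,-0.01,0,0,0,1],[0.04,-0.2,0,0,0,0,1],[0.05,-0.21,0,0,0,0,1],[0.04,-0.21,-0.01,0,0,0,1],[0.05,-0.21,0,0,0,0,1],[0.04,-0.21,-0.01,0,0,0,1],[0.05,-0.2,0,0,0,0,1],[0,0,0.13,0,0,0,1],[0,0,0.13,0,0,0,1]]]
[[[0,0,0.14,0,0,0,1],[0,0,0.13,0,0,0,1],[0,0,0.13,0,0,0,1],[0,0,0.13,0,0,0,1],[0,0,0,0,0,0,1],[0,0,0,0,0,0,1],[0,0,0,0,0,0,1],[0,0,0,0,0,0,1],[0,0,0,0,0,0,1],[0,0,0,0,0,0,1]]]
```

The table clicked in at 1.57 with red centred in the bay. I index again.

Emit:
move_arm([
  [[0.04, -0.21, 0, 0.03, -0.07, 0, 1], [0.05, -0.21, -0.01, 0, 0, 0, 1], [0.04, -0.2, 0, 0, 0, 0, 1], [0.05, -0.21, 0, 0, 0, 0, 1], [0.04, -0.21, -0.01, 0, 0, 0, 1], [0.05, -0.21, 0, 0, 0, 0, 1], [0.04, -0.21, -0.01, 0, 0, 0, 1], [0.05, -0.2, 0, 0, 0, 0, 1], [0, 0, 0.2, 0, 0, 0, 1], [0, 0, 0.2, 0, 0, 0, 1]],
])

```text
time: 34.65
tool_pos: [0.5025, 0.144, 0.1351]
tool_rot: [-0.002, 1.0, 0.014, -0.005]
contact_force: [0.6, 0.2, -0.3]
gripper_width: -0.0
grasp_force: 0.0
```

Emit:
move_arm([
  [[0, 0, 0.2, 0, 0, 0, 1], [0, 0, 0.19, 0, 0, 0, 1], [-0.1, 0.07, 0, 0, 0, 0, 1], [-0.09, 0.08, 0, 0, 0, 0, 1], [-0.07, 0.09, 0, 0, 0, 0, 1], [-0.08, 0.09, 0, 0, 0, 0, 1], [-0.06, 0.1, 0, 0, 0, 0, 1], [-0.05, 0.11, 0, 0, 0, 0, 1], [-0.04, 0.11, 0, 0, 0, 0, 1], [-0.03, 0.11, 0, 0, 0, 0, 1]],
])

```text
time: 35.9
tool_pos: [0.4464, 0.0518, 0.0928]
tool_rot: [-0.003, 1.0, 0.014, 0.001]
contact_force: [6.8, 6.2, 7.0]
gripper_width: -0.003
grasp_force: 4.9
```

Emit:
move_arm([
  [[-0.02, 0.11, 0, 0, 0, 0, 1], [-0.01, 0.12, 0, 0, 0, 0, 1], [0, 0.12, 0, 0, 0, 0, 1], [0.01, 0.11, 0, 0, 0, 0, 1], [0.02, 0.12, 0, 0, 0, 0, 1], [0.04, 0.11, 0, 0, 0, 0, 1], [0.04, 0.11, 0, 0, 0, 0, 1], [0.05, 0.1, 0, 0, 0, 0, 1], [0, 0, -0.3, 0, 0, 0, 1], [0, 0, -0.4, 0, 0, 0, 1]],
])

```text
time: 37.15
tool_pos: [0.4601, -0.0568, 0.1714]
tool_rot: [-0.002, 1.0, 0.014, -0.007]
contact_force: [0.4, 0.2, 0.4]
gripper_width: 0.0
grasp_force: 0.0
```

```bash
python3 - <<'E'
from p import *
from m import *
f=grab('wrist'); posts(f); onst(f,C,.2)
f=grab('top'); posts(f)
a=135+1.6-11
x,y=C+.15*np.array([np.cos(np.radians(a)),np.sin(np.radians(a))])
plan((x,y,.19,-88.4,1,8))
E
```

```text
post 480 [ 0.4909 -0.082   0.1309] ang 225.2
st 9376 [ 0.5788 -0.0876] [0.0296 0.1398] 1.0 z 0.1228
st 875 [0.5748 0.0971] [0.0157 0.0201] 88.7 z 0.1095
st 701 [0.5219 0.0447] [0.0207 0.0141] 89.6 z 0.1094
st 488 [0.5219 0.0022] [0.014  0.0197] 0.4 z 0.1095
st 447 [0.4912 0.1246] [0.0153 0.008 ] 14.9 z 0.1141
st 294 [ 0.4932 -0.0803] [0.0084 0.016 ] 31.4 z 0.1292
st 557 [0.4499 0.0447] [0.015  0.0202] 0.1 z 0.1092
st 394 [0.4502 0.0023] [0.0194 0.015 ] 89.0 z 0.1095
post 20 [0.6971 0.1279 0.132 ] ang 45.8
post 23 [ 0.6994 -0.0842  0.1314] ang 315.3
post 25 [0.4852 0.1252 0.1306] ang 136.0
at [ 0.4648 -0.058   0.1785] yaw -88.4 w -0.001 F [ 0.6 -0.8  0.8] t 37.25
[[[0.05,-0.21,-0.01,0,0,0,1],[0.05,-0.21,-0.01,0,0,0,1],[0.05,-0.2,-0.02,0,0,0,1],[0.04,-0.21,-0.01,0,0,0,1],[0.05,-0.21,-0.01,0,0,0,1],[0.05,-0.21,-0.01,0,0,0,1],[0.05,-0.21,-0.01,0,0,0,1],[0.05,-0.2,-0.02,0,0,0,1],[0,0,0,0,0,0,1],[0,0,0,0,0,0,1]]]
```

White is at the bay and settling; I index once more to blue.

Emit:
move_arm([
  [[0.05, -0.21, 0, 0, 0, 0, 1], [0.05, -0.21, 0, 0, 0, 0, 1], [0.05, -0.2, 0, 0, 0, 0, 1], [0.04, -0.21, -0.01, 0, 0, 0, 1], [0.05, -0.21, 0, 0, 0, 0, 1], [0.04, -0.21, -0.01, 0, 0, 0, 1], [0.04, -0.21, 0, 0, 0, 0, 1], [0.04, -0.2, 0, 0, 0, 0, 1], [0, 0, 0.2, 0, 0, 0, 1], [0, 0, 0.2, 0, 0, 0, 1]],
])

```text
time: 38.5
tool_pos: [0.4985, 0.1437, 0.126]
tool_rot: [-0.002, 1.0, 0.014, -0.005]
contact_force: [-0.3, -0.4, 0.4]
gripper_width: 0.002
grasp_force: 0.0
```

Emit:
move_arm([
  [[0, 0, 0.2, 0, 0, 0, 1], [0, 0, 0.13, 0, 0, 0, 1], [-0.1, 0.07, 0, 0, 0, 0, 1], [-0.09, 0.08, 0, 0, 0, 0, 1], [-0.07, 0.09, 0, 0, 0, 0, 1], [-0.08, 0.09, 0, 0, 0, 0, 1], [-0.06, 0.1, 0, 0, 0, 0, 1], [-0.05, 0.11, 0, 0, 0, 0, 1], [-0.04, 0.11, 0, 0, 0, 0, 1], [-0.03, 0.11, 0, 0, 0, 0, 1]],
])

```text
time: 39.75
tool_pos: [0.4431, 0.0514, 0.0918]
tool_rot: [-0.003, 1.0, 0.014, 0.001]
contact_force: [7.5, 6.9, 8.0]
gripper_width: 0.002
grasp_force: 5.3
```

Emit:
move_arm([
  [[-0.02, 0.11, 0, 0, 0, 0, 1], [-0.01, 0.12, 0, 0, 0, 0, 1], [0, 0.12, 0, 0, 0, 0, 1], [0.01, 0.11, 0, 0, 0, 0, 1], [0.02, 0.12, 0, 0, 0, 0, 1], [0.04, 0.11, 0, 0, 0, 0, 1], [0.04, 0.11, 0, 0, 0, 0, 1], [0.05, 0.1, 0, 0, 0, 0, 1], [0, 0, -0.3, 0, 0, 0, 0.3], [0, 0, -0.4, 0, 0, 0, 0.3]],
])

```text
time: 41.0
tool_pos: [0.4575, -0.058, 0.1709]
tool_rot: [-0.002, 1.0, 0.013, -0.007]
contact_force: [0.3, -0.2, -0.2]
gripper_width: 0.421
grasp_force: 0.0
```

```bash
python3 - <<'E'
from p import *
from m import *
f=grab('top'); posts(f); look(f,(.4575,-.3096));look(f,(.6033,-.3273))
plan((.46,-.13,.2,-62,.3,4),(.4585,-.309,.14,-6.3,.3,8))
E
```

```text
post 23 [0.7021 0.1231 0.1289] ang 43.2
post 21 [ 0.6953 -0.088   0.1301] ang 313.1
post 23 [0.4909 0.1301 0.1313] ang 133.2
look 475 [ 0.4576 -0.3095] [0.1404 0.037 ] 83.9
look 459 [ 0.6025 -0.3271] [0.1404 0.0367] 84.3
at [ 0.4619 -0.0591  0.1797] yaw -88.5 w 0.507 F [ 4.2 -0.5  5. ] t 41.05
[[[-0.01,0.15,-0.04,0,0,-0.77,0.3],[-0.02,0.14,-0.04,0,0,-0.77,0.3],[-0.04,0.14,-0.05,0,0,-0.77,0.3],[-0.06,0.14,-0.04,0,0,-0.77,0.3],[-0.09,0.16,0.06,0,0,-0.81,0.3],[-0.11,0.16,0.07,0,0,-0.81,0.3],[-0.13,0.13,0.06,0,0,-0.81,0.3],[-0.14,0.13,0.06,0,0,-0.81,0.3],[-0.15,0.1,0.06,0,0,-0.81,0.3],[-0.17,0.08,0.07,0,0,-0.81,0.3]]]
[[[-0.17,0.07,0.06,0,0,-0.81,0.3],[-0.19,0.04,0.06,0,0,-0.81,0.3],[0,0,0,0,0,0,0.3],[0,0,0,0,0,0,0.3],[0,0,0,0,0,0,0.3],[0,0,0,0,0,0,0.3],[0,0,0,0,0,0,0.3],[0,0,0,0,0,0,0.3],[0,0,0,0,0,0,0.3],[0,0,0,0,0,0,0.3]]]
```

Emit:
move_arm([
  [[-0.01, 0.15, -0.04, 0, 0, -0.77, 0.3], [-0.02, 0.14, -0.04, 0, 0, -0.77, 0.3], [-0.04, 0.14, -0.05, 0, 0, -0.77, 0.3], [-0.06, 0.14, -0.04, 0, 0, -0.77, 0.3], [-0.09, 0.16, 0.06, 0, 0, -0.81, 0.3], [-0.11, 0.16, 0.07, 0, 0, -0.81, 0.3], [-0.13, 0.13, 0.06, 0, 0, -0.81, 0.3], [-0.14, 0.13, 0.06, 0, 0, -0.81, 0.3], [-0.15, 0.1, 0.06, 0, 0, -0.81, 0.3], [-0.17, 0.08, 0.07, 0, 0, -0.81, 0.3]],
])

```text
time: 42.3
tool_pos: [0.4548, -0.2641, 0.1454]
tool_rot: [-0.004, 0.819, 0.574, -0.003]
contact_force: [-0.4, 0.0, -0.3]
gripper_width: 0.696
grasp_force: 0.0
```

Emit:
move_arm([
  [[-0.17, 0.07, 0.06, 0, 0, -0.81, 0.3], [-0.19, 0.04, 0.06, 0, 0, -0.81, 0.3], [0, 0, 0, 0, 0, 0, 0.3], [0, 0, 0, 0, 0, 0, 0.3], [0, 0, 0, 0, 0, 0, 0.3], [0, 0, 0, 0, 0, 0, 0.3], [0, 0, 0, 0, 0, 0, 0.3], [0, 0, 0, 0, 0, 0, 0.3], [0, 0, 0, 0, 0, 0, 0.3], [0, 0, 0, 0, 0, 0, 0.3]],
])

```text
time: 43.55
tool_pos: [0.4547, -0.3076, 0.1312]
tool_rot: [-0.005, 0.745, 0.667, -0.003]
contact_force: [0.8, -0.5, 1.2]
gripper_width: 0.699
grasp_force: 0.0
```

```bash
python3 - <<'E'
from p import *
from m import *
f=grab('wrist'); look(f,(.4585,-.309))
f=grab('top'); posts(f)
plan((.459,-.3085,.006,-6.3,.3,7))
E
```

```text
look 5810 [ 0.4596 -0.3067] [0.139 0.036] 83.7
post 23 [ 0.701  -0.0814  0.1303] ang 316.5
post 22 [0.6954 0.1289 0.1313] ang 46.6
post 24 [0.4847 0.124  0.1306] ang 136.5
post 24 [ 0.4896 -0.0874  0.1308] ang 226.3
at [ 0.4546 -0.3076  0.1312] yaw -6.3 w 0.697 F [-0.8  0.  -0.7] t 43.65
[[[0,0.01,0.15,-0.07,-0.02,0,0.3],[0,0,0.15,0,0,0,0.3],[0,0.01,0.15,0,0,0,0.3],[0,0,0.15,0,0,0,0.3],[0,0.01,0.14,0,0,0,0.3],[0,0,0.15,0,0,0,0.3],[0,0.01,0.15,0,0,0,0.3],[0,0,0,0,0,0,0.3],[0,0,0,0,0,0,0.3],[0,0,0,0,0,0,0.3]]]
```

Emit:
move_arm([
  [[0, 0.01, 0.15, -0.07, -0.02, 0, 0.3], [0, 0, 0.15, 0, 0, 0, 0.3], [0, 0.01, 0.15, 0, 0, 0, 0.3], [0, 0, 0.15, 0, 0, 0, 0.3], [0, 0.01, 0.14, 0, 0, 0, 0.3], [0, 0, 0.15, 0, 0, 0, 0.3], [0, 0.01, 0.15, 0, 0, 0, 0.3], [0, 0, 0, 0, 0, 0, 1], [0, 0, 0, 0, 0, 0, 1], [0, 0, 0, 0, 0, 0, 1]],
])

```text
time: 44.9
tool_pos: [0.4594, -0.3083, 0.0067]
tool_rot: [0.001, 0.745, 0.667, -0.0]
contact_force: [-0.0, 0.3, -3.0]
gripper_width: 0.357
grasp_force: 59.4
```

Emit:
move_arm([
  [[0, 0, 0, 0, 0, 0, 1], [0, 0, 0, 0, 0, 0, 1], [0, 0, -0.1, 0, 0, 0, 1], [0, 0, -0.14, 0, 0, 0, 1], [0, 0, -0.2, 0, 0, 0, 1], [0, 0, -0.2, 0, 0, 0, 1], [0, 0, -0.25, 0, 0, 0, 1], [0, 0, -0.25, 0, 0, 0, 1], [0, 0, -0.25, 0, 0, 0, 1], [0, 0, -0.14, 0, 0, 0, 1]],
])

```text
time: 46.15
tool_pos: [0.46, -0.3087, 0.1935]
tool_rot: [0.003, 0.745, 0.667, 0.0]
contact_force: [0.2, -0.6, -2.2]
gripper_width: 0.356
grasp_force: 59.6
```

```bash
python3 - <<'E'
from p import *
plan((.4832,.0179,.19,-88.4,1,14),(.4832,.0179,.19,-88.4,1,2))
E
```

```text
at [ 0.46   -0.3087  0.1935] yaw -6.3 w 0.356 F [ 0.2 -0.6 -2.2] t 46.15
[[[0.19,-0.01,0,0.03,0.02,0.68,1],[0.2,-0.03,0,0,0,0.69,1],[0.19,-0.04,0.01,0,0,0.68,1],[0.18,-0.07,0,0,0,0.68,1],[0.18,-0.08,0,0,0,0.68,1],[0.16,-0.1,0,0,0,0.69,1],[0.16,-0.12,0,0,0,0.68,1],[0.14,-0.14,0.01,0,0,0.68,1],[0.13,-0.14,0,0,0,0.68,1],[0.11,-0.16,0,0,0,0.69,1]]]
[[[0.09,-0.17,0,0,0,0.68,1],[0.08,-0.18,0,0,0,0.68,1],[0.06,-0.19,0.01,0,0,0.68,1],[0.04,-0.19,0,0,0,0.69,1],[0,0,0,0,0,0,1],[0,0,0,0,0,0,1],[0,0,0,0,0,0,1],[0,0,0,0,0,0,1],[0,0,0,0,0,0,1],[0,0,0,0,0,0,1]]]
```

Emit:
move_arm([
  [[0.19, -0.01, 0, 0.03, 0.02, 0.68, 1], [0.2, -0.03, 0, 0, 0, 0.69, 1], [0.19, -0.04, 0.01, 0, 0, 0.68, 1], [0.18, -0.07, 0, 0, 0, 0.68, 1], [0.18, -0.08, 0, 0, 0, 0.68, 1], [0.16, -0.1, 0, 0, 0, 0.69, 1], [0.16, -0.12, 0, 0, 0, 0.68, 1], [0.14, -0.14, 0.01, 0, 0, 0.68, 1], [0.13, -0.14, 0, 0, 0, 0.68, 1], [0.11, -0.16, 0, 0, 0, 0.69, 1]],
])

```text
time: 47.4
tool_pos: [0.476, -0.0741, 0.1883]
tool_rot: [-0.002, 0.977, 0.215, -0.002]
contact_force: [-0.0, -0.2, -2.7]
gripper_width: 0.357
grasp_force: 59.6
```

Emit:
move_arm([
  [[0.09, -0.17, 0, 0, 0, 0.68, 1], [0.08, -0.18, 0, 0, 0, 0.68, 1], [0.06, -0.19, 0.01, 0, 0, 0.68, 1], [0.04, -0.19, 0, 0, 0, 0.69, 1], [0, 0, 0, 0, 0, 0, 1], [0, 0, 0, 0, 0, 0, 1], [0, 0, 0.1, 0, 0, 0, 1], [0, 0, 0.15, 0, 0, 0, 1], [0, 0, 0.16, 0, 0, 0, 1], [0, 0, 0, 0, 0, 0, 1]],
])

```text
time: 48.65
tool_pos: [0.4805, 0.0191, 0.1346]
tool_rot: [-0.002, 1.0, 0.014, -0.005]
contact_force: [-0.6, 0.6, -3.0]
gripper_width: 0.356
grasp_force: 59.9
```

```bash
python3 - <<'E'
from p import *
from m import *
f=grab('wrist','w8.png'); posts(f)
plan((.4832,.0179,.091,-88.4,1,6))
E
```

```text
post 767 [0.4888 0.1252 0.1303] ang 135.0
post 783 [ 0.4937 -0.083   0.1303] ang 226.3
at [0.4816 0.019  0.1362] yaw -88.4 w 0.357 F [-0.3 -0.2 -1.5] t 48.7
[[[0,0,0.06,-0.02,0.05,0,1],[0,0,0.07,0,0,0,1],[0.01,0.01,0.06,0,0,0,1],[0,0,0.06,0,0,0,1],[0,0,0.06,0,0,0,1],[0,0,0.07,0,0,-0.01,1],[0,0,0,0,0,0,1],[0,0,0,0,0,0,1],[0,0,0,0,0,0,1],[0,0,0,0,0,0,1]]]
```

View pics/w8.png

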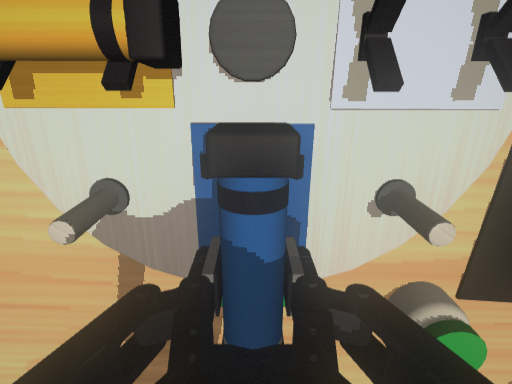

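Blue is aligned over its pad, with white on the right and gold loaded on the left. I release it and index back clockwise to white.

Emit:
move_arm([
  [[0, 0, 0.06, -0.02, 0.05, 0, 1], [0, 0, 0.07, 0, 0, 0, 1], [0.01, 0.01, 0.06, 0, 0, 0, 1], [0, 0, 0.06, 0, 0, 0, 1], [0, 0, 0.06, 0, 0, 0, 1], [0, 0, 0.06, 0, 0, 0, 1], [0, 0, 0, 0, 0, 0, 1], [0, 0, 0, 0, 0, 0, 0.4], [0, 0, 0, 0, 0, 0, 0.4], [0, 0, 0, 0, 0, 0, 0.4]],
])

```text
time: 49.95
tool_pos: [0.4846, 0.0178, 0.0944]
tool_rot: [-0.0, 1.0, 0.014, 0.003]
contact_force: [-0.0, -0.8, 0.3]
gripper_width: 0.608
grasp_force: 0.0
```

Emit:
move_arm([
  [[0, 0, 0, 0, 0, 0, 0.4], [0, 0, -0.1, 0, 0, 0, 0.4], [0, 0, -0.15, 0, 0, 0, 0.4], [0, 0, -0.25, 0, 0, 0, 0.4], [0, 0, -0.3, 0, 0, 0, 0.4], [0, 0, 0, 0, 0, 0, 1], [0, 0, 0, 0, 0, 0, 1], [0, 0, 0, 0, 0, 0, 1], [0, 0, 0, 0, 0, 0, 1], [0, 0, 0, 0, 0, 0, 1]],
])

```text
time: 51.2
tool_pos: [0.4833, 0.0179, 0.1889]
tool_rot: [-0.0, 1.0, 0.014, 0.001]
contact_force: [-0.5, 0.8, 0.2]
gripper_width: 0.001
grasp_force: 0.0
```

```bash
python3 - <<'E'
from p import *
from m import *
onst(grab('wrist'),(.4832,.0179))
a=225+1.6+11
x,y=C+.15*np.array([np.cos(np.radians(a)),np.sin(np.radians(a))])
plan((x,y,.19,-88.4,1,5),(x,y,.095,-88.4,1,5))
E
```

```text
st 6757 [0.4982 0.0212] [0.1117 0.0623] 1.2 z 0.1249
st 317 [ 0.4925 -0.0787] [0.0045 0.0141] 89.9 z 0.1287
at [0.4834 0.0178 0.1891] yaw -88.4 w 0.001 F [ 0.7 -0.3  0.6] t 51.25
[[[0.04,0.21,0,0,-0.02,0,1],[0.05,0.2,0,0,0,0,1],[0.04,0.21,0,0,0,0,1],[0.04,0.21,-0.01,0,0,0,1],[0.05,0.21,0,0,0,0,1],[0,0,0.16,0,0,0,1],[0,0,0.16,0,0,0,1],[0,0,0.16,0,0,0,1],[0,0,0.16,0,0,0,1],[0,0,0.15,0,0,0,1]]]
```

Emit:
move_arm([
  [[0.04, 0.21, 0, 0, -0.02, 0, 1], [0.05, 0.2, 0, 0, 0, 0, 1], [0.04, 0.21, 0, 0, 0, 0, 1], [0.04, 0.21, -0.01, 0, 0, 0, 1], [0.05, 0.21, 0, 0, 0, 0, 1], [0, 0, 0.16, 0, 0, 0, 1], [0, 0, 0.16, 0, 0, 0, 1], [0, 0, 0.16, 0, 0, 0, 1], [0, 0, 0.16, 0, 0, 0, 1], [0, 0, 0.15, 0, 0, 0, 1]],
])

```text
time: 52.5
tool_pos: [0.5131, -0.1057, 0.0943]
tool_rot: [-0.0, 1.0, 0.014, -0.0]
contact_force: [0.4, 0.4, -0.1]
gripper_width: -0.001
grasp_force: 0.0
```

Emit:
move_arm([
  [[-0.09, -0.07, 0, 0, 0, 0, 1], [-0.09, -0.07, 0, 0, 0, 0, 1], [-0.08, -0.09, 0, 0, 0, 0, 1], [-0.07, -0.09, 0, 0, 0, 0, 1], [-0.06, -0.1, 0, 0, 0, 0, 1], [-0.05, -0.11, 0, 0, 0, 0, 1], [-0.04, -0.11, 0, 0, 0, 0, 1], [-0.04, -0.11, 0, 0, 0, 0, 1], [-0.02, -0.12, 0, 0, 0, 0, 1], [-0.01, -0.11, 0, 0, 0, 0, 1]],
])

```text
time: 53.75
tool_pos: [0.4468, 0.0084, 0.0983]
tool_rot: [0.002, 1.0, 0.014, 0.004]
contact_force: [4.9, -6.9, 0.2]
gripper_width: -0.001
grasp_force: 3.4
```

Emit:
move_arm([
  [[0, -0.12, 0, 0, 0, 0, 1], [0.02, -0.12, 0, 0, 0, 0, 1], [0.02, -0.11, 0, 0, 0, 0, 1], [0.03, -0.11, 0, 0, 0, 0, 1], [0.04, -0.11, 0, 0, 0, 0, 1], [0.06, -0.11, 0, 0, 0, 0, 1], [0, 0, 0, 0, 0, 0, 1], [0, 0, 0, 0, 0, 0, 1], [0, 0, -0.3, 0, 0, 0, 0.3], [0, 0, -0.4, 0, 0, 0, 0.3]],
])

```text
time: 55.0
tool_pos: [0.4607, 0.0915, 0.179]
tool_rot: [-0.0, 1.0, 0.013, -0.002]
contact_force: [0.9, -0.9, 0.6]
gripper_width: 0.416
grasp_force: 0.0
```

```bash
python3 - <<'E'
from p import *
from m import *
f=grab('top'); look(f,(.6033,-.3273)); posts(f)
plan((.48,-.09,.2,-47,.3,8),(.6035,-.3265,.14,-5.4,.3,8),(.6035,-.3265,.14,-5.4,.3,4))
E
```

```text
look 385 [ 0.5759 -0.3017] [0.1266 0.0328] 86.3
post 24 [ 0.7025 -0.0808  0.1301] ang 317.0
post 22 [0.6945 0.1308 0.1312] ang 47.3
post 24 [ 0.491  -0.0885  0.1307] ang 227.0
at [0.4652 0.0917 0.1879] yaw -88.5 w 0.504 F [1.2 0.5 4.6] t 55.05
[[[0.01,0.19,-0.01,0,-0.07,-0.6,0.3],[-0.01,0.19,-0.02,0,0,-0.61,0.3],[-0.02,0.19,-0.01,0,0,-0.6,0.3],[-0.04,0.18,-0.01,0,0,-0.6,0.3],[-0.06,0.18,-0.01,0,0,-0.6,0.3],[-0.07,0.18,-0.02,0,0,-0.61,0.3],[-0.09,0.17,-0.01,0,0,-0.6,0.3],[-0.11,0.16,-0.01,0,0,-0.6,0.3],[-0.07,0.26,0.06,0,0,-0.61,0.3],[-0.1,0.26,0.06,0,0,-0.6,0.3]]]
[[[-0.12,0.25,0.07,0,0,-0.61,0.3],[-0.14,0.24,0.06,0,0,-0.6,0.3],[-0.17,0.23,0.06,0,0,-0.61,0.3],[-0.18,0.21,0.06,0,0,-0.6,0.3],[-0.2,0.19,0.07,0,0,-0.61,0.3],[-0.22,0.17,0.06,0,0,-0.6,0.3],[0,0,0,0,0,0,0.3],[0,0,0,0,0,0,0.3],[0,0,0,0,0,0,0.3],[0,0,0,0,0,0,0.3]]]
```

White was knocked aside, so I measure it again.

```bash
python3 - <<'E'
from p import *
from m import *
f=grab('top'); look(f,(.575,-.295),.1); look(f,(.57,-.295),.11)
plan((.48,-.09,.2,-47,.3,8),(.571,-.296,.14,-5.4,.3,8),(.571,-.296,.14,-5.4,.3,4))
E
```

```text
look 462 [ 0.5758 -0.2952] [0.1401 0.0377] 85.1
look 462 [ 0.5758 -0.2952] [0.1401 0.0377] 85.1
at [0.4656 0.0917 0.1862] yaw -88.5 w 0.59 F [1.  0.1 0.2] t 55.1
[[[0.01,0.19,-0.01,0,-0.07,-0.6,0.3],[-0.01,0.19,-0.02,0,0,-0.61,0.3],[-0.02,0.19,-0.01,0,0,-0.6,0.3],[-0.04,0.18,-0.02,0,0,-0.6,0.3],[-0.06,0.18,-0.01,0,0,-0.6,0.3],[-0.07,0.18,-0.02,0,0,-0.61,0.3],[-0.09,0.17,-0.01,0,0,-0.6,0.3],[-0.11,0.15,-0.02,0,0,-0.6,0.3],[-0.08,0.23,0.07,0,0,-0.61,0.3],[-0.09,0.21,0.06,0,0,-0.6,0.3]]]
[[[-0.12,0.2,0.06,0,0,-0.61,0.3],[-0.13,0.2,0.06,0,0,-0.6,0.3],[-0.15,0.18,0.07,0,0,-0.61,0.3],[-0.17,0.16,0.06,0,0,-0.6,0.3],[-0.18,0.15,0.06,0,0,-0.61,0.3],[-0.19,0.13,0.07,0,0,-0.6,0.3],[0,0,0,0,0,0,0.3],[0,0,0,0,0,0,0.3],[0,0,0,0,0,0,0.3],[0,0,0,0,0,0,0.3]]]
```

Emit:
move_arm([
  [[0.01, 0.19, -0.01, 0, -0.07, -0.6, 0.3], [-0.01, 0.19, -0.02, 0, 0, -0.61, 0.3], [-0.02, 0.19, -0.01, 0, 0, -0.6, 0.3], [-0.04, 0.18, -0.02, 0, 0, -0.6, 0.3], [-0.06, 0.18, -0.01, 0, 0, -0.6, 0.3], [-0.07, 0.18, -0.02, 0, 0, -0.61, 0.3], [-0.09, 0.17, -0.01, 0, 0, -0.6, 0.3], [-0.11, 0.15, -0.02, 0, 0, -0.6, 0.3], [-0.08, 0.23, 0.07, 0, 0, -0.61, 0.3], [-0.09, 0.21, 0.06, 0, 0, -0.6, 0.3]],
])

```text
time: 56.35
tool_pos: [0.4995, -0.1423, 0.1777]
tool_rot: [-0.002, 0.893, 0.45, -0.005]
contact_force: [-0.6, -0.2, -0.5]
gripper_width: 0.7
grasp_force: 0.0
```

Emit:
move_arm([
  [[-0.12, 0.2, 0.06, 0, 0, -0.61, 0.3], [-0.13, 0.2, 0.06, 0, 0, -0.6, 0.3], [-0.15, 0.18, 0.07, 0, 0, -0.61, 0.3], [-0.17, 0.16, 0.06, 0, 0, -0.6, 0.3], [-0.18, 0.15, 0.06, 0, 0, -0.61, 0.3], [-0.19, 0.18, 0.07, 0, 0, -0.6, 0.3], [0, 0, 0, 0, 0, 0, 0.3], [0, 0, 0, 0, 0, 0, 0.3], [0, 0, 0, 0, 0, 0, 0.3], [0, 0, 0, 0, 0, 0, 0.3]],
])

```text
time: 57.6
tool_pos: [0.5729, -0.2962, 0.1328]
tool_rot: [-0.003, 0.74, 0.673, -0.004]
contact_force: [-0.8, 0.1, 0.4]
gripper_width: 0.699
grasp_force: 0.0
```

```bash
python3 - <<'E'
from p import *
from m import *
f=grab('wrist'); look(f,(.577,-.2945),.1); f=grab('top'); posts(f); onst(f,C,.2)
plan((.5775,-.294,.006,-5,.3,7))
E
```

```text
look 5835 [ 0.5782 -0.2926] [0.1397 0.036 ] 84.7
post 22 [ 0.703  -0.0811  0.1306] ang 317.1
post 21 [0.695  0.131  0.1306] ang 47.2
post 24 [ 0.4911 -0.0885  0.1304] ang 227.0
post 24 [0.483  0.1228 0.1305] ang 137.3
st 584 [0.7039 0.0253] [0.1404 0.0594] 1.3 z 0.1254
st 588 [ 0.5968 -0.0892] [0.0628 0.1369] 2.7 z 0.1254
st 640 [0.5894 0.1331] [0.0616 0.1413] 2.9 z 0.1255
at [ 0.5729 -0.2964  0.1327] yaw -5.4 w 0.699 F [0.3 0.8 0.1] t 57.7
[[[0,0.01,0.15,-0.06,0.01,-0.01,0.3],[0.01,0,0.15,0,0,0,0.3],[0,0.01,0.15,0,0,-0.01,0.3],[0,0,0.15,0,0,-0.01,0.3],[0.01,0.01,0.15,0,0,0,0.3],[0,0,0.16,0,0,-0.01,0.3],[0,0.01,0.15,0,0,-0.01,0.3],[0,0,0,0,0,0,0.3],[0,0,0,0,0,0,0.3],[0,0,0,0,0,0,0.3]]]
```

Emit:
move_arm([
  [[0, 0.01, 0.15, -0.06, 0.01, -0.01, 0.3], [0.01, 0, 0.15, 0, 0, 0, 0.3], [0, 0.01, 0.15, 0, 0, -0.01, 0.3], [0, 0, 0.15, 0, 0, -0.01, 0.3], [0.01, 0.01, 0.15, 0, 0, 0, 0.3], [0, 0, 0.15, 0, 0, -0.01, 0.3], [0, 0.01, 0.15, 0, 0, -0.01, 0.3], [0, 0, 0, 0, 0, 0, 1], [0, 0, 0, 0, 0, 0, 1], [0, 0, 0, 0, 0, 0, 1]],
])

```text
time: 58.95
tool_pos: [0.5777, -0.2949, 0.0065]
tool_rot: [-0.0, 0.737, 0.676, -0.0]
contact_force: [-0.3, 0.5, -3.9]
gripper_width: 0.35
grasp_force: 59.5
```

Emit:
move_arm([
  [[0, 0, 0, 0, 0, 0, 1], [0, 0, 0, 0, 0, 0, 1], [0, 0, -0.1, 0, 0, 0, 1], [0, 0, -0.14, 0, 0, 0, 1], [0, 0, -0.2, 0, 0, 0, 1], [0, 0, -0.2, 0, 0, 0, 1], [0, 0, -0.25, 0, 0, 0, 1], [0, 0, -0.25, 0, 0, 0, 1], [0, 0, -0.25, 0, 0, 0, 1], [0, 0, -0.14, 0, 0, 0, 1]],
])

```text
time: 60.2
tool_pos: [0.5788, -0.2954, 0.1938]
tool_rot: [0.002, 0.737, 0.676, 0.0]
contact_force: [0.2, -0.1, -3.3]
gripper_width: 0.351
grasp_force: 59.7
```

```bash
python3 - <<'E'
from p import *
plan((.4832,.0179,.19,-88.4,1,14),(.4832,.0179,.19,-88.4,1,2))
E
```

```text
at [ 0.5788 -0.2954  0.1938] yaw -5.0 w 0.351 F [ 0.2 -0.1 -3.3] t 60.2
[[[0.18,-0.07,0,0.02,0.01,0.69,1],[0.17,-0.09,0,0,0,0.7,1],[0.16,-0.11,0.01,0.01,0,0.69,1],[0.15,-0.13,0,0,0,0.69,1],[0.14,-0.14,0,0,0,0.7,1],[0.12,-0.15,0,0,0,0.69,1],[0.1,-0.17,0.01,0,0,0.69,1],[0.09,-0.17,0,0,0,0.7,1],[0.07,-0.18,0,0,0.01,0.69,1],[0.05,-0.19,0,0,0,0.69,1]]]
[[[0.03,-0.2,0,0,0,0.7,1],[0,-0.19,0.01,0,0,0.69,1],[-0.01,-0.2,0,0,0,0.69,1],[-0.03,-0.19,0,0,0,0.7,1],[0,0,0,0,0,0,1],[0,0,0,0,0,0,1],[0,0,0,0,0,0,1],[0,0,0,0,0,0,1],[0,0,0,0,0,0,1],[0,0,0,0,0,0,1]]]
```

Emit:
move_arm([
  [[0.18, -0.07, 0, 0.02, 0.01, 0.69, 1], [0.17, -0.09, 0, 0, 0, 0.7, 1], [0.16, -0.11, 0.01, 0.01, 0, 0.69, 1], [0.15, -0.13, 0, 0, 0, 0.69, 1], [0.14, -0.14, 0, 0, 0, 0.7, 1], [0.12, -0.15, 0, 0, 0, 0.69, 1], [0.1, -0.17, 0.01, 0, 0, 0.69, 1], [0.09, -0.17, 0, 0, 0, 0.7, 1], [0.07, -0.18, 0, 0, 0.01, 0.69, 1], [0.05, -0.19, 0, 0, 0, 0.69, 1]],
])

```text
time: 61.45
tool_pos: [0.5095, -0.0705, 0.1885]
tool_rot: [-0.002, 0.976, 0.219, -0.001]
contact_force: [-1.4, -0.2, -3.1]
gripper_width: 0.354
grasp_force: 59.8
```

Emit:
move_arm([
  [[0.03, -0.2, 0, 0, 0, 0.7, 1], [0, -0.19, 0.01, 0, 0, 0.69, 1], [-0.01, -0.2, 0, 0, 0, 0.69, 1], [-0.03, -0.19, 0, 0, 0, 0.7, 1], [0, 0, 0, 0, 0, 0, 1], [0, 0, 0, 0, 0, 0, 1], [0, 0, 0.1, 0, 0, 0, 1], [0, 0, 0.15, 0, 0, 0, 1], [0, 0, 0.16, 0, 0, 0, 1], [0, 0, 0, 0, 0, 0, 1]],
])

```text
time: 62.7
tool_pos: [0.4797, 0.019, 0.1349]
tool_rot: [-0.002, 1.0, 0.014, -0.005]
contact_force: [0.2, 0.1, -3.8]
gripper_width: 0.355
grasp_force: 60.0
```

```bash
python3 - <<'E'
from p import *
from m import *
f=grab('wrist','w9.png'); posts(f)
plan((.4832,.0179,.091,-88.4,1,6))
E
```

```text
post 788 [ 0.4949 -0.0843  0.1303] ang 227.0
post 772 [0.4876 0.1238 0.1302] ang 135.8
at [0.4808 0.0189 0.1365] yaw -88.4 w 0.353 F [ 0.4  0.1 -3.4] t 62.75
[[[0,0,0.06,-0.03,0.05,0,1],[0.01,0,0.07,0,0,0,1],[0,0,0.06,0,0,0,1],[0,0.01,0.06,0,0,0,1],[0.01,0,0.07,0,0,0,1],[0,0,0.06,0,0,-0.01,1],[0,0,0,0,0,0,1],[0,0,0,0,0,0,1],[0,0,0,0,0,0,1],[0,0,0,0,0,0,1]]]
```

View pics/w9.png

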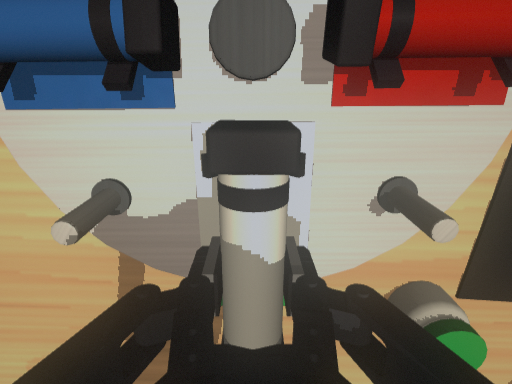

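White is aligned over the white pad. I release it, lift and move aside to check.

Emit:
move_arm([
  [[0, 0, 0.06, -0.03, 0.05, 0, 1], [0.01, 0, 0.07, 0, 0, 0, 1], [0, 0, 0.06, 0, 0, 0, 1], [0, 0.01, 0.06, 0, 0, 0, 1], [0, 0, 0.06, 0, 0, 0, 1], [0, 0, 0.06, 0, 0, 0, 1], [0, 0, 0, 0, 0, 0, 1], [0, 0, 0, 0, 0, 0, 0.4], [0, 0, 0, 0, 0, 0, 0.4], [0, 0, 0, 0, 0, 0, 0.4]],
])

```text
time: 64.0
tool_pos: [0.4839, 0.0176, 0.0949]
tool_rot: [0.001, 1.0, 0.014, 0.003]
contact_force: [0.2, 0.8, -0.9]
gripper_width: 0.599
grasp_force: 0.0
```

Emit:
move_arm([
  [[0, 0, 0, 0, 0, 0, 0.4], [0, 0, -0.1, 0, 0, 0, 0.4], [0, 0, -0.15, 0, 0, 0, 0.4], [0, 0, -0.25, 0, 0, 0, 0.4], [0, 0, -0.4, 0, 0, 0, 0.4], [0, 0, -0.3, 0, 0, 0, 0.4], [0, 0.3, 0, 0, 0, 0, 0.4], [0, 0.4, 0, 0, 0, 0, 0.4], [0, 0.4, 0, 0, 0, 0, 0.4], [0, 0.4, 0, 0, 0, 0, 0.4]],
])

```text
time: 65.25
tool_pos: [0.4878, -0.1637, 0.2402]
tool_rot: [0.001, 1.0, 0.014, 0.003]
contact_force: [-0.1, -0.1, 1.6]
gripper_width: 0.6
grasp_force: 0.0
```

Emit:
move_arm([
  [[0, 0.4, 0, 0, 0, 0, 0.4], [0, 0.2, 0, 0, 0, 0, 0.4], [0, 0, 0, 0, 0, 0, 0.4], [0, 0, 0, 0, 0, 0, 0.4], [0, 0, 0, 0, 0, 0, 0.4], [0, 0, 0, 0, 0, 0, 0.4], [0, 0, 0, 0, 0, 0, 0.4], [0, 0, 0, 0, 0, 0, 0.4], [0, 0, 0, 0, 0, 0, 0.4], [0, 0, 0, 0, 0, 0, 0.4]],
])

```text
time: 66.5
tool_pos: [0.4895, -0.2341, 0.2381]
tool_rot: [0.0, 1.0, 0.014, 0.002]
contact_force: [0.4, 1.0, 0.6]
gripper_width: 0.598
grasp_force: 0.0
```

```bash
python3 - <<'E'
from p import *
from m import *
f=grab('top','top3.png'); posts(f); onst(f,C,.2)
P=xyz(f); hsv=cv2.cvtColor(f['pixels'],cv2.COLOR_BGR2HSV)
m=((hsv[...,0]<8)|(hsv[...,0]>172))&(hsv[...,1]>130)&(abs(P[...,0]-.45)<.07)&(abs(P[...,1]-.336)<.05)&(P[...,2]>.08)&(P[...,2]<.15)
print('lever',P[m].mean(0),P[m].max(0)); plan()
E
```

```text
post 25 [ 0.7023 -0.081   0.1301] ang 316.9
post 23 [0.6941 0.1307 0.1312] ang 47.4
post 17 [ 0.6001 -0.1444  0.1253] ang 272.4
post 23 [ 0.4911 -0.0886  0.1316] ang 227.0
post 24 [0.4828 0.1226 0.1317] ang 137.4
st 586 [0.7041 0.0254] [0.1409 0.0592] 1.1 z 0.1256
st 587 [ 0.5974 -0.0891] [0.0605 0.1371] 2.9 z 0.1256
st 640 [0.589  0.1329] [0.0619 0.1405] 3.0 z 0.1253
st 628 [0.4823 0.0162] [0.141  0.0602] 1.0 z 0.1253
lever [0.4488 0.3333 0.1177] [0.4545 0.3417 0.1281]
at [ 0.4895 -0.2341  0.2382] yaw -88.4 w 0.6 F [-1.1  0.7  0.2] t 66.55
```

View pics/top3.png

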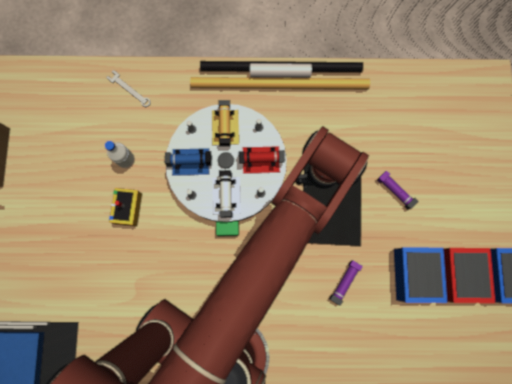

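All four shafts lie on their own colours at a radius of about 110 mm. White is clicked in at the bay (226,195), the lever is upright, and the bottle (119,153) has not moved; the jar at (288,247) is hidden under the arm, which never went near it.

```bash
python3 -c "
from plant import manip
print(manip.job_done())"
```

```text
the job is handed in; nothing more can be done
None
```

I set the selector to off, laid all four shafts in their own-colour cradles and left the white station clicked in at the loading bay; the job is handed in at about 67 s of the 210 s allowed, but no verdict came back, and the final picture didn't show the jar (hidden under the arm).

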